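# Sort full from empty sample bottles by weight

### The arm

A 7-joint arm with a two-finger parallel gripper is mounted at the origin on a cart in front of the work surface, level with it; the furniture and walls round the work are solid. World frame = base frame: x ahead of the robot, y to its left, z up, the work surface at z = 0. Lengths are in m, angles in rad, forces in N, time in s.
With the tool pointing down it reaches from about 0.35 to 0.9 m from the base axis. Payload 8.1 kg.
Tool frame: the origin (TCP) lies midway between the tips of the shut fingers; the grasp point (between the pads) lies arm.hold_point_z behind it (arm.hold_point_z is the distance from the TCP to the grasp point, in m); z points along the fingers, x is the direction in which the jaws open and shut, and the axes are right-handed (so a half turn about z gives the same grasp; the last joint's range is limited). The gripper opens to 92 mm and grips with 3 to 60 N. Pads are 19 mm wide; open, the fingers measure 130 mm over their backs; the gripper's body (75 mm by 190 mm) begins 47 mm behind the grasp point.
Start: joints at [-1.253, 0.434, 0.025, 1.573, -0.012, 1.134, -0.075], TCP at [0.255, 0.57, 0.187] pointing down, gripper open.
Joint ranges: [-2.62, 2.62], [-0.44, 2.09], [-1.27, 1.32], [0.08, 2.57], [-1.32, 4.46], [0.12, 2], [-2.74, 2.74]. Speed limits (rad/s): [2.22, 2.22, 3.01, 3.01, 3.14, 3.14, 3.14].

### API

Orientations are given as a rotation vector (axis times angle).
In Python, from cell import arm gives the robot as it stands.
- The arm moves only by the shell command python3 -m pendant 'ROWS' [FORCE]. ROWS is JSON, a list of rows, each an object with "dp": the shift along the tool's x, y, z in m, a list of three; "rotation": the turn, a rotation vector about the tool's x, y, z in rad, a list of three; "fingers": the closure, from -1 (fully open) to 1 (shut). In form: [{"dp": [x, y, z], "rotation": [rx, ry, rz], "fingers": fingers}, ...]. A call has 1 to 20 rows; each row is the pose to reach, as a shift and turn from the pose measured when the call began, along the tool's axes at that moment; what a row does not reach only later rows make up. A row lasts 1/8 s, in which the tool goes at most 62.5 mm and 10.7 degrees, less where a joint would pass 70% of its speed; a pose out of reach is approached as far as the arm can. A call with a gripper value outside its range is refused whole. The fingers move at their own pace and stop on an object; FORCE is the grip in N (left out, the last holds). Time passes only in rows, so rows that repeat a pose let the fingers close. It gives the time, the measured TCP pose, the force and the opening at its end, in the units of the state.
- arm.observe(): the state, without advancing time (a new reading comes with each control period).
- arm.get_image(name): name is "scene" or "top" or "wrist"; returns the picture (384x512x3 uint8, blue, green, red); there is no depth.
- arm.camera_params(name): a dict with "camera_matrix" (3x3 intrinsics, pixels), "rvec" (rotation vector, rad) and "tvec" (3), from world to camera coordinates, as OpenCV has them. Camera axes: x right, y down, z forward; pixel columns grow to the right and rows downward; lengths in m; the calibration is good to about 2 mm. A picture is of the moment at which its call begins: read the wrist's pose just before it. camera_params takes no time and is no camera call; for the wrist camera it gives the pose at the moment of the call.
- arm.sign_off(): hands the job in, once; it reports no verdict.
The state is a dict: "clock": time; "joints": joint angles; "dq": joint speeds; "joint_efforts": joint torques, N m; "position": TCP position; "ee_rot": TCP orientation; "force": force on the tool from outside, world axes, zero at the start; "ft_torque": the same for the moment, N m; "width": opening from 0.0 (shut) to 1.0 (fully open).
Only numpy, scipy, OpenCV 4.12 (cv2) and the standard library are available. Lean on these libraries where they do the work, as an engineer would, in place of code of your own. Each camera call takes 0.05 s, during which the arm holds its last target.

### The job

Each of the three white screw-cap bottles on the bench is either full or empty; they look the same, so lift each one and feel its weight. Stand the full ones upright in the blue tray and the empty ones upright in the yellow tray. Do not tip any bottle over, and leave the tape roll and the petri dish where they are.

Things in the scene. Friction and masses are not known exactly. Their poses are not given: they have to be found in the camera images.
- bottle_a: one of three identical opaque white screw-cap bottles, round, body 60 mm across, 108 mm tall, standing on the bench; ribbed white cap 49 mm across from 81 mm up to the top at 108 mm, good to grip from above. Closed; either full (about 380 to 540 g) or empty (about 48 to 78 g); its looks do not tell which. Bottles start at least 95 mm apart, centre to centre. Origin at the centre of the underside, z up along the bottle
- bottle_b: one of three identical opaque white screw-cap bottles, round, body 60 mm across, 108 mm tall, standing on the bench; ribbed white cap 49 mm across from 81 mm up to the top at 108 mm, good to grip from above. Closed; either full (about 380 to 540 g) or empty (about 48 to 78 g); its looks do not tell which. Bottles start at least 95 mm apart, centre to centre. Origin at the centre of the underside, z up along the bottle
- bottle_c: one of three identical opaque white screw-cap bottles, round, body 60 mm across, 108 mm tall, standing on the bench; ribbed white cap 49 mm across from 81 mm up to the top at 108 mm, good to grip from above. Closed; either full (about 380 to 540 g) or empty (about 48 to 78 g); its looks do not tell which. Bottles start at least 95 mm apart, centre to centre. Origin at the centre of the underside, z up along the bottle
- tray_blue: fixed low open plastic tray, bright blue, for the full bottles: 200 x 110 mm over the walls (214 x 124 mm over the rim), 30 mm high; inside 192 x 102 mm, floor 4 mm thick, walls 4 mm; small steel bail handles at its short ends. Room for two or three bottles in a row along its length (90 mm apart suits two). Origin at the centre of the underside, x along its length, y across it, z up
- tray_yellow: fixed low open plastic tray, yellow, for the empty bottles: 200 x 110 mm over the walls (214 x 124 mm over the rim), 30 mm high; inside 192 x 102 mm, floor 4 mm thick, walls 4 mm; small steel bail handles at its short ends. Room for two or three bottles in a row along its length (90 mm apart suits two). Origin at the centre of the underside, x along its length, y across it, z up
- tape: bystander: roll of pale yellow tape lying flat, 70 x 73 x 20 mm; origin centre of the underside
- dish: bystander: round clear petri dish, 70 mm across, 15 mm high; origin centre of the underside
Not all that is in view belongs to the job. There is more than one size of the tray_blue; the job needs the larger.

How it is judged:
At the end, for the whole second after the job is handed in: Every full bottle stands in the blue tray and every empty one in the yellow tray: on the tray's floor (within 8 mm), within its walls, upright within 7 degrees, at rest. Full and empty are told by the weight that the bottle puts on its tray (over or under 2 N) (((x of bottle_a in the frame of tray_blue between -0.08 and 0.08 m and y of bottle_a in the frame of tray_blue between -0.035 and 0.035 m and z of bottle_a in the frame of tray_blue between -0.004 and 0.012 m and angle between bottle_a's own z axis and vertical below 0.12 rad and linear speed of bottle_a below 0.02 m/s and contact force between bottle_a and tray_blue above 2 N) or (x of bottle_a in the frame of tray_yellow between -0.08 and 0.08 m and y of bottle_a in the frame of tray_yellow between -0.035 and 0.035 m and z of bottle_a in the frame of tray_yellow between -0.004 and 0.012 m and angle between bottle_a's own z axis and vertical below 0.12 rad and linear speed of bottle_a below 0.02 m/s and contact force between bottle_a and tray_yellow between 0.1 and 2 N)) and ((x of bottle_b in the frame of tray_blue between -0.08 and 0.08 m and y of bottle_b in the frame of tray_blue between -0.035 and 0.035 m and z of bottle_b in the frame of tray_blue between -0.004 and 0.012 m and angle between bottle_b's own z axis and vertical below 0.12 rad and linear speed of bottle_b below 0.02 m/s and contact force between bottle_b and tray_blue above 2 N) or (x of bottle_b in the frame of tray_yellow between -0.08 and 0.08 m and y of bottle_b in the frame of tray_yellow between -0.035 and 0.035 m and z of bottle_b in the frame of tray_yellow between -0.004 and 0.012 m and angle between bottle_b's own z axis and vertical below 0.12 rad and linear speed of bottle_b below 0.02 m/s and contact force between bottle_b and tray_yellow between 0.1 and 2 N)) and ((x of bottle_c in the frame of tray_blue between -0.08 and 0.08 m and y of bottle_c in the frame of tray_blue between -0.035 and 0.035 m and z of bottle_c in the frame of tray_blue between -0.004 and 0.012 m and angle between bottle_c's own z axis and vertical below 0.12 rad and linear speed of bottle_c below 0.02 m/s and contact force between bottle_c and tray_blue above 2 N) or (x of bottle_c in the frame of tray_yellow between -0.08 and 0.08 m and y of bottle_c in the frame of tray_yellow between -0.035 and 0.035 m and z of bottle_c in the frame of tray_yellow between -0.004 and 0.012 m and angle between bottle_c's own z axis and vertical below 0.12 rad and linear speed of bottle_c below 0.02 m/s and contact force between bottle_c and tray_yellow between 0.1 and 2 N))); the robot touches nothing.
It fails at once if a bottle is tipped over (leans more than 35 degrees) (angle between any of bottle_a, bottle_b, bottle_c's own z axis and vertical above 0.61 rad).
It fails at once if the tape roll or the petri dish is moved by more than 30 mm (distance of any of tape, dish from where it was at the start of the episode above 0.03 m).
It also fails if it takes over 64 s, if anything falls off the work surface, if the arm or the gripper's body presses on something with over 40 N, if the wrist force passes 120 N, or if a joint passes its speed limit or range.

## Working session

There is one attempt and no reset: what is moved stays moved. The work goes in short steps, Python scripts to look and compute and a shell command to move; the robot and the scene stay as the last step left them, time stands still between calls to the robot, and variables do not carry over. Pictures are saved under pics/ and viewed, and the job is handed in when it is done.

```bash
ls; mkdir -p pics
python3 - <<'E'
from cell import arm
import cv2
print(arm.observe()); print(arm.hold_point_z)
for n in ("top","scene"):
    cv2.imwrite(f"pics/{n}0.png",arm.get_image(n)); p=arm.camera_params(n); print(n,p)
E
```

```text
pics
{'clock': 0.0, 'joints': array([-1.25262326,  0.43523632,  0.02498546,  1.57406622, -0.01160619,
        1.13398694, -0.07509369]), 'dq': array([-0.00076308, -0.00145131,  0.00133408, -0.0003645 ,  0.00101311,
        0.00018732,  0.00150483]), 'joint_efforts': array([ 1.10269655e-03, -6.67849874e+01,  9.85529087e-01, -3.14477956e+01,
       -6.05331617e-02,  4.23196005e-02,  1.38048636e-04]), 'position': array([0.25512598, 0.56995071, 0.18604881]), 'ee_rot': array([ 2.63564128e+00,  1.70791465e+00, -1.91583987e-03]), 'force': array([ 0.29020301,  0.17616194, -0.6470105 ]), 'ft_torque': array([ 0.00983198, -0.05295605, -0.05998278]), 'width': 1.0023240763324324}
0.0188
top {'camera_matrix': array([[471.4406963 ,   0.        , 254.15453975],
       [  0.        , 471.4406963 , 195.62087192],
       [  0.        ,   0.        ,   1.        ]]), 'rvec': array([ 2.16184636, -2.10607466,  0.16279494]), 'tvec': array([-0.1063661 ,  0.56412487,  1.37104366])}
scene {'camera_matrix': array([[380.16876929,   0.        , 251.5820593 ],
       [  0.        , 380.16876929, 191.49137988],
       [  0.        ,   0.        ,   1.        ]]), 'rvec': array([ 1.88648544, -0.69537408,  0.4913254 ]), 'tvec': array([-0.50737401,  0.12868279,  0.82185466])}
```

View pics/top0.png

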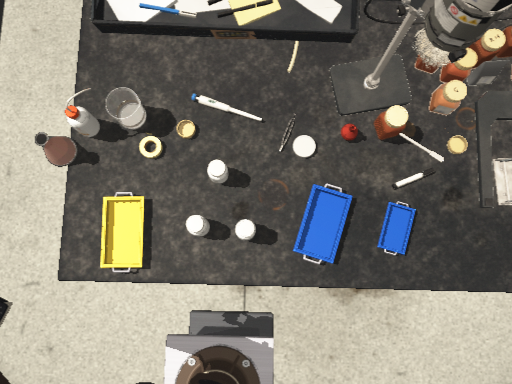

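View pics/scene0.png

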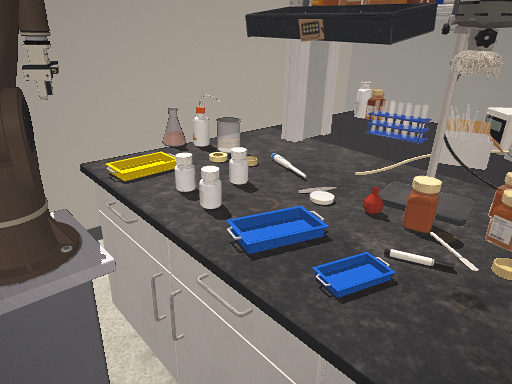

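The top view shows:
- **Bottles:** three white bottles, caps near (217,168), (198,224) and (245,229).
- **Blue trays:** the larger at (323,223), the smaller at (397,228).
- **Yellow tray:** (123,232).
- **Bystanders:** tape at (150,147), petri dish at (304,146).

Things that could be mistaken for a bottle are the red-tipped wash bottle (84,120), the dish (304,146), the amber jar (392,122) and the loose caps (186,129) and (457,145). By the description, the bottles are the three white ones and the blue tray is the larger one. Next I'll measure them and check with a close crop.

```bash
cat > h.py <<'E'
import numpy as np, cv2
from cell import arm
def cam(n):
    p=arm.camera_params(n); R=cv2.Rodrigues(np.array(p['rvec']))[0]; return np.array(p['camera_matrix']),R,np.array(p['tvec']).ravel()
def proj(n,P):
    K,R,t=cam(n); q=K@(R@np.array(P,float)+t); return q[:2]/q[2]
def ray(n,uv,z):
    K,R,t=cam(n); d=R.T@np.linalg.inv(K)@np.array([uv[0],uv[1],1.]); c=-R.T@t
    return c+d*(z-c[2])/d[2]
def todp(P,pos=None,rot=None):
    s=arm.observe(); pos=s['position'] if pos is None else pos
    R=cv2.Rodrigues(np.array(s['ee_rot'] if rot is None else rot))[0]
    return R.T@(np.array(P)-pos)
E
python3 - <<'E'
from h import *
im=cv2.imread('pics/top0.png'); hsv=cv2.cvtColor(im,cv2.COLOR_BGR2HSV)
print('tcp px',proj('top',[.255,.57,.187]), 'cam',-cam('top')[1].T@cam('top')[2])
def blobs(m,z,nm,amin=100):
    cs,_=cv2.findContours(m,cv2.RETR_EXTERNAL,cv2.CHAIN_APPROX_NONE)
    for c in cs:
        if cv2.contourArea(c)<amin: continue
        P=np.array([ray('top',p[0],z)[:2] for p in c])
        (cx,cy),(w,h),a=cv2.minAreaRect((P*1000).astype(np.float32))
        cc,r=cv2.minEnclosingCircle(c.astype(np.float32))
        print(nm,'px',np.round(cc),'r',round(r,1),'rect',round(cx),round(cy),'wh',round(w),round(h),'ang',round(a,1))
for nm,lo,hi in(('blue',(100,120,60),(130,255,255)),('yellow',(22,150,100),(35,255,255))):
    m=cv2.inRange(hsv,lo,hi); m=cv2.morphologyEx(m,cv2.MORPH_CLOSE,np.ones((5,5)))
    blobs(m,.03,nm,600)
m=cv2.inRange(hsv,(0,0,120),(180,70,255)); m[:140]=0; m[:, :130]=0; m[280:]=0; m[:,350:]=0
blobs(m,.108,'white')
cr=cv2.resize(im[130:280,90:430],None,fx=2.3,fy=2.3,interpolation=cv2.INTER_CUBIC); cv2.imwrite('pics/crop0.png',cr)
mm=cv2.resize(im[150:250,170:270],None,fx=6,fy=6,interpolation=cv2.INTER_CUBIC); cv2.imwrite('pics/crop1.png',mm)
E
```

```text
tcp px [ -2.22322737 298.1657603 ] cam [ 0.34078088 -0.10599122  1.44289486]
blue px [396. 228.] r 27.2 rect 483 -519 wh 85 145 ang 74.7
blue px [322. 224.] r 40.6 rect 492 -299 wh 126 215 ang 73.8
yellow px [122. 232.] r 41.2 rect 451 302 wh 215 125 ang 2.0
white px [245. 229.] r 10.6 rect 460 -69 wh 57 57 ang 1.5
white px [197. 225.] r 11.9 rect 468 69 wh 57 66 ang 1.5
white px [217. 171.] r 12.1 rect 628 17 wh 68 58 ang 1.5
white px [304. 146.] r 11.7 rect 701 -232 wh 48 67 ang 1.4
white px [150. 146.] r 10.8 rect 690 216 wh 48 59 ang 1.4
```

View pics/crop0.png

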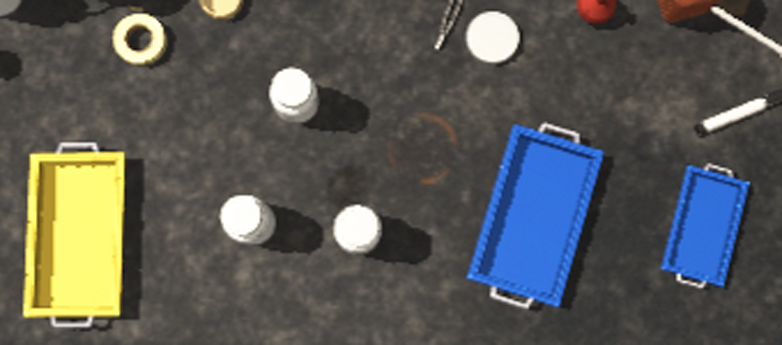

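View pics/crop1.png

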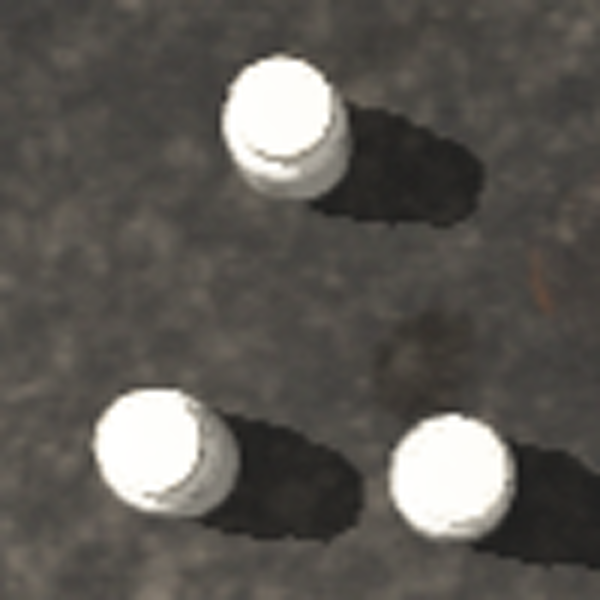

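Run:
```python
from h import *
im=cv2.imread('pics/top0.png')
g=im.min(axis=2)
# subpixel: cap centre from crop readings
for n,c in(('A',(280,110)),('B',(149,442)),('Ccap',(444,463))):
    uv=(170+(c[0]+.5)/6-.5,150+(c[1]+.5)/6-.5); print(n,np.round(uv,1),ray('top',uv,.108).round(4))
# white extents vs predicted outline: cap top circle + shoulder circle hulls
sc=cv2.imread('pics/scene0.png')
def hull(xy,cam_):
    t=np.linspace(0,6.283,60); pts=[]
    for r,z in((.0245,.108),(.0245,.081),(.03,.07),(.03,0.)):
        pts+= [proj(cam_,(xy[0]+r*np.cos(a),xy[1]+r*np.sin(a),z)) for a in t]
    pts=np.array(pts); return pts.min(0).round(1),pts.max(0).round(1)
m=cv2.inRange(cv2.cvtColor(im,cv2.COLOR_BGR2HSV),(0,0,120),(180,70,255))
for n,xy,b in(('A',(.637,.02),(200,155,235,188)),('B',(.474,.075),(180,208,214,242)),('C',(.463,-.066),(230,212,262,246))):
    s=m[b[1]:b[3],b[0]:b[2]]; ys,xs=np.nonzero(s); print(n,'seen',xs.min()+b[0],ys.min()+b[1],xs.max()+b[0],ys.max()+b[1],'pred',hull(xy,'top'))
sh=sc.copy()
cv2.imwrite('pics/scc.png',cv2.resize(sc[140:215,165:265],None,fx=6,fy=6,interpolation=cv2.INTER_CUBIC))
```

```text
A [216.2 167.9] [0.635  0.0197 0.108 ]
B [194.4 223.2] [0.4726 0.0755 0.108 ]
Ccap [243.6 226.8] [ 0.4663 -0.0646  0.108 ]
A seen 207 159 227 182 pred (array([207.2, 159. ]), array([228.7, 184.3]))
B seen 185 215 208 235 pred (array([186. , 213.9]), array([209. , 236.2]))
C seen 235 219 255 239 pred (array([234.1, 218.9]), array([254.8, 241. ]))
```

View pics/scc.png

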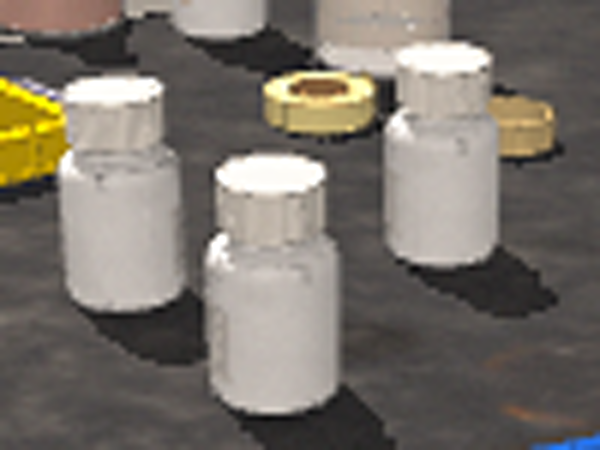

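The crop confirms three white ribbed-cap bottles at A (0.636, 0.020), B (0.473, 0.0755) and C (0.465, −0.065). The larger blue tray is the one at pixel (322,224), measuring 215×126 mm. I'll take bottle B first.

Run:
```python
from h import *
print(todp([.473,.0755,.186]).round(4),todp([.473,.0755,.084]).round(4)); R=cv2.Rodrigues(arm.observe()['ee_rot'])[0]; print(R.round(3))
```

```text
[-0.3623  0.4009  0.0007] [-0.3622  0.4009  0.1027]
[[ 0.409  0.913 -0.   ]
 [ 0.913 -0.409 -0.001]
 [-0.001  0.    -1.   ]]
```

```bash
python3 -m pendant '[{"dp":[-0.1,0.1,-0.02],"rotation":[0,0,0],"fingers":-1},{"dp":[-0.2,0.2,-0.02],"rotation":[0,0,0],"fingers":-1},{"dp":[-0.3,0.3,-0.01],"rotation":[0,0,0],"fingers":-1},{"dp":[-0.362,0.401,0],"rotation":[0,0,0],"fingers":-1},{"dp":[-0.362,0.401,0],"rotation":[0,0,0],"fingers":-1},{"dp":[-0.362,0.401,0],"rotation":[0,0,0],"fingers":-1},{"dp":[-0.362,0.401,0],"rotation":[0,0,0],"fingers":-1},{"dp":[-0.362,0.401,0],"rotation":[0,0,0],"fingers":-1},{"dp":[-0.362,0.401,0],"rotation":[0,0,0],"fingers":-1},{"dp":[-0.362,0.401,0],"rotation":[0,0,0],"fingers":-1},{"dp":[-0.362,0.401,0],"rotation":[0,0,0],"fingers":-1},{"dp":[-0.362,0.401,0],"rotation":[0,0,0],"fingers":-1}]' 25
python3 - <<'E'
from h import *
s=arm.observe(); print(todp([.473,.0755,.084]).round(4),s['force'])
w=arm.get_image('wrist'); cv2.imwrite('pics/w1.png',w)
print(proj('wrist',[.473,.0755,.108]), proj('wrist',s['position']))
E
```

```text
clock: 1.6
position: [0.4727, 0.0772, 0.1866]
ee_rot: [2.634, 1.711, -0.002]
force: [0.7, -0.0, -0.6]
width: 1.001
[-0.0013  0.001   0.1026] [ 0.72200386 -0.04858451 -0.58324254]
[256.96792999 184.98568103] [258.55748742 218.17748088]
```

View pics/w1.png

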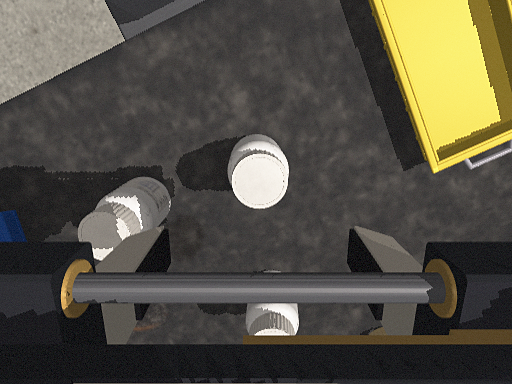

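The wrist view shows cap B centred at about (259,181), against a predicted (257,185). That is only a few mm off. I'll refine the centre and descend.

Run:
```python
from h import *
print(ray('wrist',(259.5,181),.108).round(4)); 
print(todp([.473,.0755,.084]).round(4), todp(np.r_[ray('wrist',(259.5,181),.108)[:2],.084]).round(4))
```

```text
[0.4707 0.0789 0.108 ]
[-0.0013  0.0008  0.1026] [ 0.0009 -0.0027  0.1026]
```

```bash
python3 -m pendant '[{"dp":[0,-0.001,0.05],"rotation":[0,0,0],"fingers":-1},{"dp":[0,-0.001,0.09],"rotation":[0,0,0],"fingers":-1},{"dp":[0,-0.001,0.102],"rotation":[0,0,0],"fingers":-1},{"dp":[0,-0.001,0.102],"rotation":[0,0,0],"fingers":-1},{"dp":[0,-0.001,0.102],"rotation":[0,0,0],"fingers":-1},{"dp":[0,-0.001,0.102],"rotation":[0,0,0],"fingers":1},{"dp":[0,-0.001,0.102],"rotation":[0,0,0],"fingers":1},{"dp":[0,-0.001,0.102],"rotation":[0,0,0],"fingers":1},{"dp":[0,-0.001,0.102],"rotation":[0,0,0],"fingers":1},{"dp":[0,-0.001,0.102],"rotation":[0,0,0],"fingers":1},{"dp":[0,-0.001,0.102],"rotation":[0,0,0],"fingers":1}]' 25
```

```text
clock: 3.02
position: [0.4718, 0.0774, 0.0846]
ee_rot: [2.634, 1.711, -0.002]
force: [0.7, -0.1, 0.2]
width: 0.399
```

The width reads 0.399 and I expected about 0.53. I'll check before lifting.

```bash
python3 -m pendant '[{"dp":[0,0,0],"rotation":[0,0,0],"fingers":1},{"dp":[0,0,0],"rotation":[0,0,0],"fingers":1}]' 25;  python3 - <<'E'
from h import *
cv2.imwrite('pics/w2.png',arm.get_image('wrist'))
E
```

```text
clock: 3.28
position: [0.4717, 0.0774, 0.0846]
ee_rot: [2.634, 1.711, -0.002]
force: [0.7, 0.0, -1.1]
width: 0.181
```

View pics/w2.png

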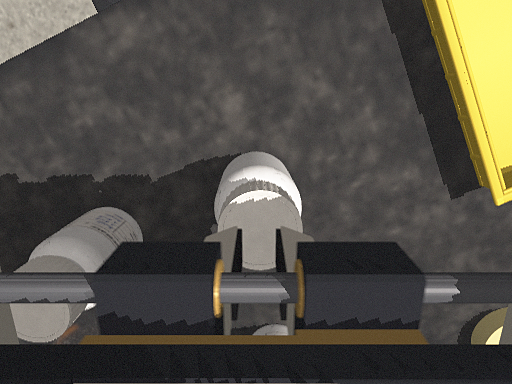

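Run:
```python
from h import *
s=arm.observe(); p=s['position']; R=cv2.Rodrigues(s['ee_rot'])[0]
print(s['width'],s['force'])
for z in (.0846,.108): 
  for yy in(-.02,0,.02): print(z,yy,proj('wrist',np.r_[p[:2]+yy*R[:2,1],z]).round(1))
print(arm.camera_params('wrist'))
cv2.imwrite('pics/top2.png',cv2.resize(arm.get_image('top')[140:290,90:290],None,fx=4,fy=4,interpolation=cv2.INTER_CUBIC))
cv2.imwrite('pics/sc2.png',cv2.resize(arm.get_image('scene')[100:230,100:290],None,fx=4,fy=4,interpolation=cv2.INTER_CUBIC))
```

```text
0.1312358322224053 [0.1200849  0.56785074 0.50677917]
0.0846 -0.02 [258.5 187.8]
0.0846 0 [258.5 218.4]
0.0846 0.02 [258.5 247.3]
0.108 -0.02 [258.4 200.1]
0.108 0 [258.4 233.9]
0.108 0.02 [258.4 265.6]
{'camera_matrix': array([[337.54790876,   0.        , 258.50562964],
       [  0.        , 337.54790876, 188.79324915],
       [  0.        ,   0.        ,   1.        ]]), 'rvec': array([-2.42116878, -1.57379884, -0.22912058]), 'tvec': array([-0.26222919, -0.38868862,  0.178498  ])}
```

View pics/top2.png

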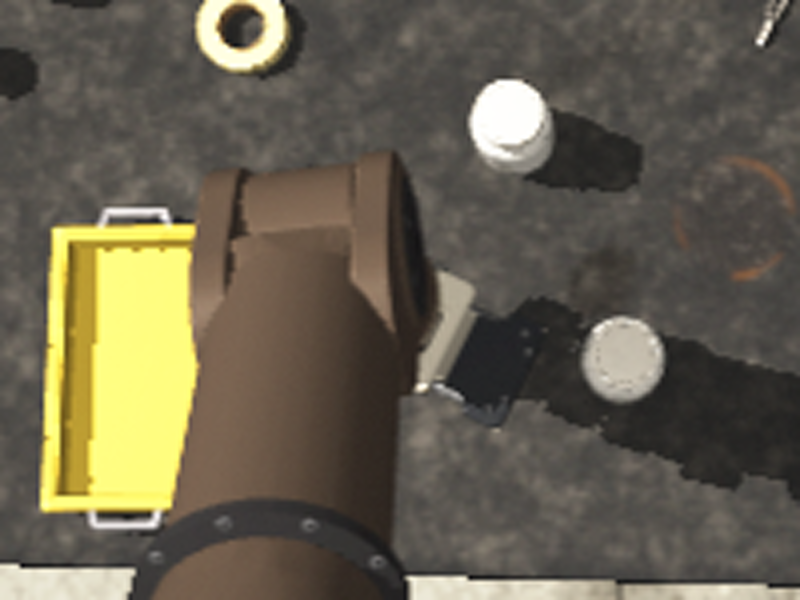

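View pics/sc2.png

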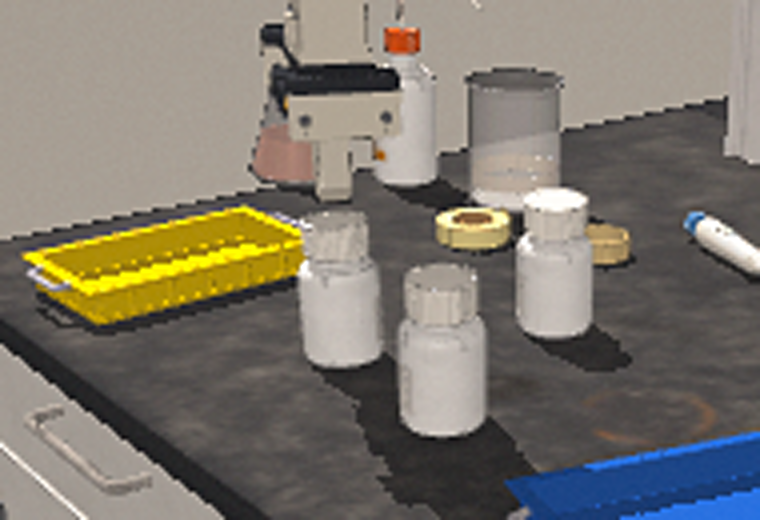

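Run:
```python
from h import *
s=arm.observe(); p=s['position']
for q in (p,[.472,.077,.108],[.472,.077,.0]):
    u=proj('scene',q); t=proj('top',q); print(np.round(q,3),'scene',u.round(1),'crop',((u-[100,100])*4).round(),'top crop',((t-[90,140])*4).round())
sc=cv2.resize(arm.get_image('scene')[120:200,140:230],None,fx=7,fy=7,interpolation=cv2.INTER_CUBIC)
u=((proj('scene',p)-[140,120])*7).astype(int); cv2.circle(sc,tuple(map(int,u)),4,(0,0,255),-1); print(u)
cv2.imwrite('pics/sc3.png',sc)
```

```text
[0.472 0.077 0.085] scene [183.5 161.8] crop [334. 247.] top crop [419. 337.]
[0.472 0.077 0.108] scene [183.2 154.3] crop [333. 217.] top crop [415. 334.]
[0.472 0.077 0.   ] scene [184.9 188. ] crop [339. 352.] top crop [434. 348.]
[304 292]
```

View pics/sc3.png

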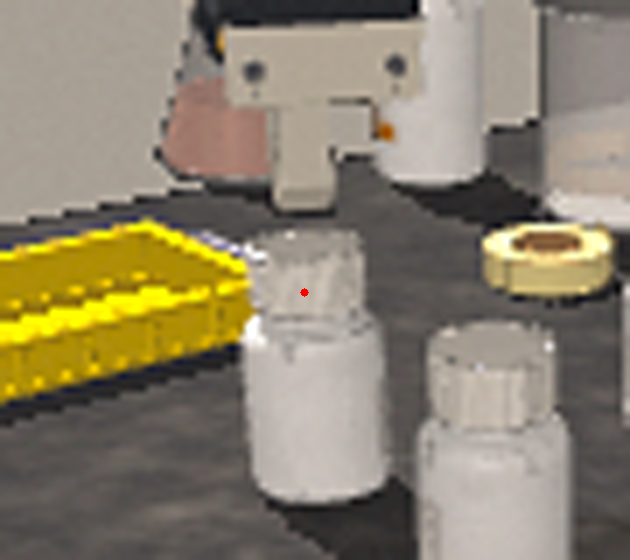

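The scene view shows the fingertips about 38 mm higher than the reported TCP. The tips closed just above the cap, nothing was touched, and the bottle still stands. I'll check which one is right using the wrist camera's depth.

Run:
```python
from h import *
s=arm.observe(); K,R,t=cam('wrist'); C=-R.T@t; print('wrist cam',C.round(4),'tcp',s['position'].round(4),'camdepth of .108:',(R@np.array([.472,.077,.108])+t)[2])
Rt=cv2.Rodrigues(s['ee_rot'])[0]; print('cam in tool',(Rt.T@(C-s['position'])).round(4))
# w1 camera was 0.102 higher: cap dia 58px
im=cv2.imread('pics/w1.png'); h=cv2.cvtColor(im,cv2.COLOR_BGR2HSV); m=cv2.inRange(h,(0,0,190),(180,40,255))[120:225,215:305]
w=cv2.imread('pics/w1.png')[120:230,210:310]; cv2.imwrite('pics/w1c.png',cv2.resize(w,None,fx=6,fy=6))
w=cv2.imread('pics/w2.png')[140:345,180:340]; cv2.imwrite('pics/w2c.png',cv2.resize(w,None,fx=2.9,fy=2.9))
```

```text
wrist cam [0.4    0.1096 0.2823] tcp [0.4718 0.0774 0.0846] camdepth of .108: 0.18960720984360166
cam in tool [ 0.     -0.0787 -0.1976]
```

View pics/w1c.png

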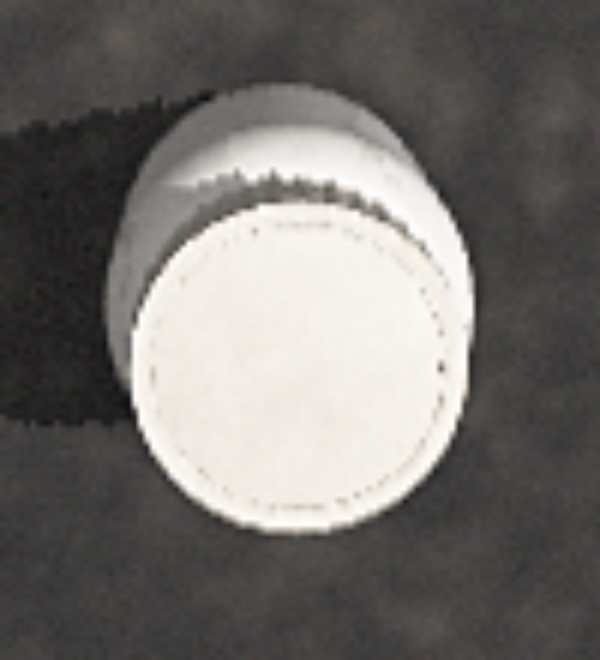

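View pics/w2c.png

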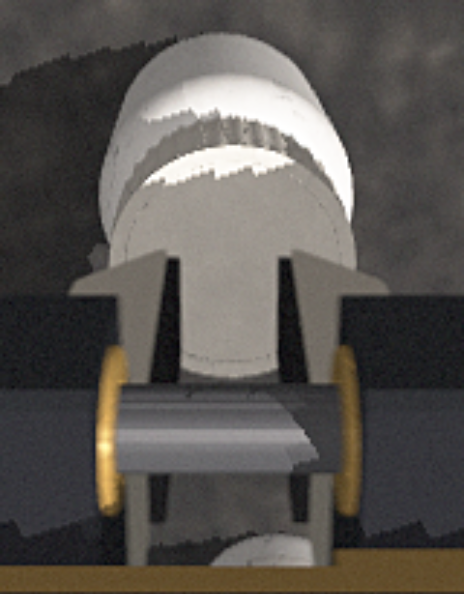

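Both cameras agree with each other and with the bottle's position. So the visible fingertips really sit about 38 mm behind the reported TCP, at z ≈ 0.12 now. I'll go by the images: open, descend in small steps and look again.

```bash
python3 -m pendant '[{"dp":[0,-0.001,0],"rotation":[0,0,0],"fingers":-1},{"dp":[0,-0.001,0],"rotation":[0,0,0],"fingers":-1},{"dp":[0,-0.001,0],"rotation":[0,0,0],"fingers":-1},{"dp":[0,-0.001,0],"rotation":[0,0,0],"fingers":-1},{"dp":[0,-0.001,0],"rotation":[0,0,0],"fingers":-1},{"dp":[0,-0.001,0],"rotation":[0,0,0],"fingers":-1},{"dp":[0,-0.001,0],"rotation":[0,0,0],"fingers":-1},{"dp":[0,-0.001,0],"rotation":[0,0,0],"fingers":-1},{"dp":[0,-0.001,0.01],"rotation":[0,0,0],"fingers":-1},{"dp":[0,-0.001,0.02],"rotation":[0,0,0],"fingers":-1},{"dp":[0,-0.001,0.02],"rotation":[0,0,0],"fingers":-1}]' 25;  python3 - <<'E'
from h import *
s=arm.observe(); p=s['position'];print(s['force'],s['width'])
sc=cv2.resize(arm.get_image('scene')[110:200,140:240],None,fx=6,fy=6,interpolation=cv2.INTER_CUBIC)
u=((proj('scene',p)-[140,110])*6).astype(int); cv2.circle(sc,tuple(map(int,u)),3,(0,0,255),-1); print(u)
cv2.imwrite('pics/sc4.png',sc); cv2.imwrite('pics/w4.png',arm.get_image('wrist'))
E
```

```text
clock: 4.85
position: [0.4699, 0.0775, 0.0634]
ee_rot: [-2.634, -1.711, 0.006]
force: [0.1, 0.6, 0.2]
width: 0.997
[0.08559486 0.58419905 0.21307181] 0.9966291235652703
[259 351]
```

View pics/sc4.png

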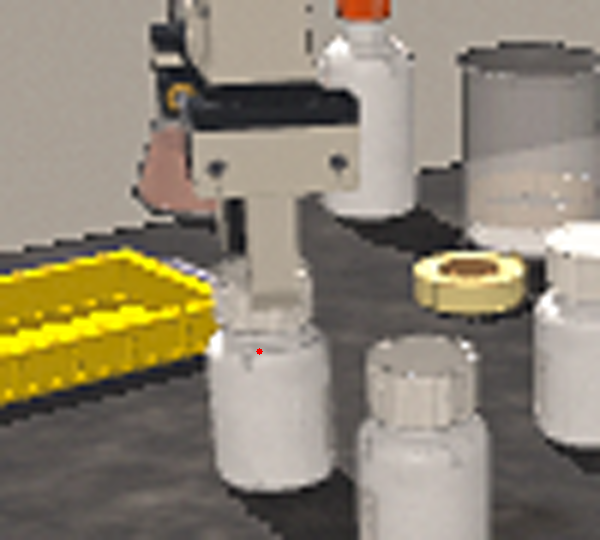

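View pics/w4.png

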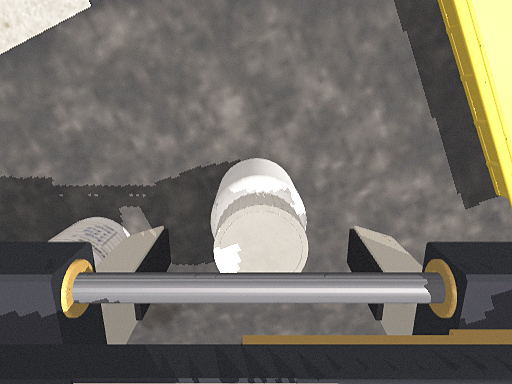

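Run:
```python
from h import *
s=arm.observe(); p=s['position']; R=cv2.Rodrigues(s['ee_rot'])[0]
for sg in(-1,1):
  for z in(.07,.08,.09,.1):
    q=np.r_[(p+sg*.055*R[:,0])[:2],z]; print(sg,z,((proj('scene',q)-[140,110])*6).round())
  q=np.r_[(p+sg*.05*R[:,0])[:2],.09]; print('w',proj('wrist',q).round())
```

```text
-1 0.07 [276. 377.]
-1 0.08 [275. 357.]
-1 0.09 [275. 337.]
-1 0.1 [274. 317.]
w [168. 235.]
1 0.07 [245. 304.]
1 0.08 [244. 286.]
1 0.09 [243. 267.]
1 0.1 [242. 249.]
w [349. 236.]
```

Run:
```python
from h import *
s=arm.observe(); w=cv2.imread('pics/w4.png')
print(todp(ray('wrist',(260.5,251),.108)).round(4), proj('wrist',np.r_[s['position'][:2],.108]).round(1))
cv2.imwrite('pics/w4c.png',cv2.resize(w[150:330,180:340],None,fx=3.3,fy=3.3))
```

```text
[ 0.001   0.0003 -0.0437] [258.3 250.5]
```

View pics/w4c.png

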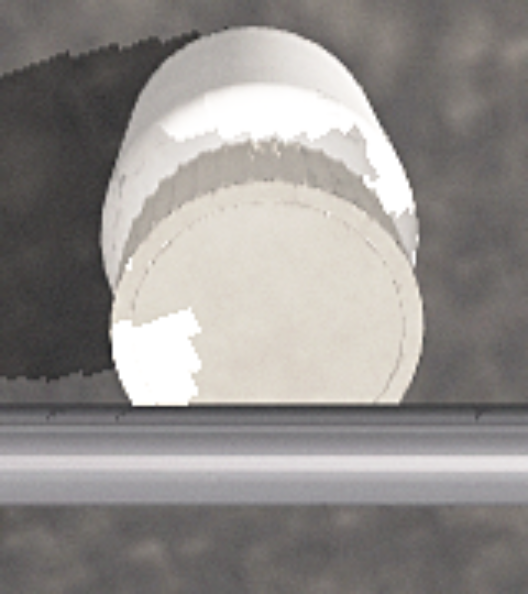

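Now centred within about 1 mm: the cap top is at (261,251) and the TCP axis projects to (258,250). The near finger's tip reads z ≈ 0.106. I'll go down 21 mm, grip and lift to weigh.

```bash
python3 -m pendant '[{"dp":[0.001,0,0.011],"rotation":[0,0,0],"fingers":-1},{"dp":[0.001,0,0.021],"rotation":[0,0,0],"fingers":-1},{"dp":[0.001,0,0.021],"rotation":[0,0,0],"fingers":-1},{"dp":[0.001,0,0.021],"rotation":[0,0,0],"fingers":1},{"dp":[0.001,0,0.021],"rotation":[0,0,0],"fingers":1},{"dp":[0.001,0,0.021],"rotation":[0,0,0],"fingers":1},{"dp":[0.001,0,0.021],"rotation":[0,0,0],"fingers":1},{"dp":[0.001,0,0.021],"rotation":[0,0,0],"fingers":1},{"dp":[0.001,0,0.021],"rotation":[0,0,0],"fingers":1},{"dp":[0.001,0,0.021],"rotation":[0,0,0],"fingers":1}]' 25;  python3 - <<'E'
from h import *
s=arm.observe(); print(s['force'],s['width'],s['position'])
E
```

```text
clock: 6.2
position: [0.471, 0.0784, 0.0433]
ee_rot: [2.634, 1.711, -0.003]
force: [-1.3, -0.7, 3.0]
width: 0.532
[-1.3113194  -0.74040183  2.98268209] 0.532042795420931 [0.47096812 0.07835435 0.0433329 ]
```

Width 0.532 is 49 mm, so the cap is gripped with the bottle on the bench at TCP z = 0.0433. Lifting to weigh it.

```bash
python3 -m pendant '[{"dp":[0,0,-0.02],"rotation":[0,0,0],"fingers":1},{"dp":[0,0,-0.06],"rotation":[0,0,0],"fingers":1},{"dp":[0,0,-0.08],"rotation":[0,0,0],"fingers":1},{"dp":[0,0,-0.08],"rotation":[0,0,0],"fingers":1},{"dp":[0,0,-0.08],"rotation":[0,0,0],"fingers":1},{"dp":[0,0,-0.08],"rotation":[0,0,0],"fingers":1},{"dp":[0,0,-0.08],"rotation":[0,0,0],"fingers":1}]' 25;  python3 - <<'E'
from h import *
s=arm.observe(); print(s['force'],s['width'],s['position'])
# slots
for nm,c,a in(('Y',(.451,.302),2.0),('B',(.492,-.299),-16.2)):
    d=np.array([np.cos(np.radians(a)),np.sin(np.radians(a))])
    for o in(-.062,0,.062):
        q=np.array(c)+o*d; print(nm,o,q.round(4),todp(np.r_[q,s['position'][2]]).round(4), 'z',s['position'][2])
cv2.imwrite('pics/sc5.png',arm.get_image('scene'))
E
```

```text
clock: 7.08
position: [0.4706, 0.0783, 0.1225]
ee_rot: [2.635, 1.711, -0.006]
force: [0.4, -0.0, -5.7]
width: 0.527
[ 0.3986876  -0.04677827 -5.69226121] 0.526944592328845 [0.47057909 0.07832622 0.12254577]
Y -0.062 [0.389  0.2998] [ 0.1692 -0.1646 -0.0002] z 0.12254577122467636
Y 0 [0.451 0.302] [ 0.1964 -0.1089 -0.0004] z 0.12254577122467636
Y 0.062 [0.513  0.3042] [ 0.2236 -0.0531 -0.0006] z 0.12254577122467636
B -0.062 [ 0.4325 -0.2817] [-0.3444  0.1116  0.0009] z 0.12254577122467636
B 0 [ 0.492 -0.299] [-0.336   0.173   0.0007] z 0.12254577122467636
B 0.062 [ 0.5515 -0.3163] [-0.3276  0.2344  0.0006] z 0.12254577122467636
```

View pics/sc5.png

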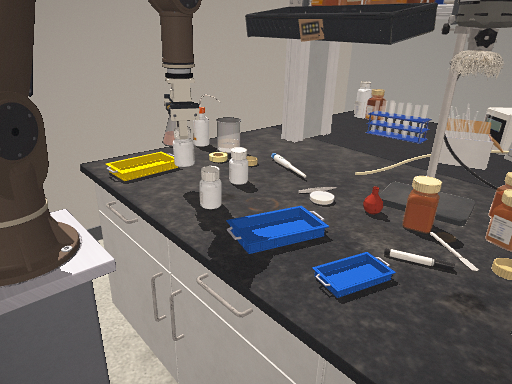

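Fz changed by −5.1 N or more, so bottle B weighs about 0.5 kg and is full. It goes to the blue tray's far slot, carried high to clear bottle C.

```bash
python3 -m pendant '[{"dp":[0,0,-0.03],"rotation":[0,0,0],"fingers":1},{"dp":[-0.01,0.007,-0.06],"rotation":[0,0,0],"fingers":1},{"dp":[-0.04,0.028,-0.065],"rotation":[0,0,0],"fingers":1},{"dp":[-0.08,0.057,-0.065],"rotation":[0,0,0],"fingers":1},{"dp":[-0.12,0.086,-0.065],"rotation":[0,0,0],"fingers":1},{"dp":[-0.16,0.115,-0.065],"rotation":[0,0,0],"fingers":1},{"dp":[-0.20,0.143,-0.065],"rotation":[0,0,0],"fingers":1},{"dp":[-0.24,0.172,-0.065],"rotation":[0,0,0],"fingers":1},{"dp":[-0.28,0.2,-0.05],"rotation":[0,0,0],"fingers":1},{"dp":[-0.31,0.222,-0.02],"rotation":[0,0,0],"fingers":1},{"dp":[-0.325,0.233,0],"rotation":[0,0,0],"fingers":1},{"dp":[-0.3276,0.2344,0.02],"rotation":[0,0,0],"fingers":1},{"dp":[-0.3276,0.2344,0.025],"rotation":[0,0,0],"fingers":1},{"dp":[-0.3276,0.2344,0.025],"rotation":[0,0,0],"fingers":1},{"dp":[-0.3276,0.2344,0.025],"rotation":[0,0,0],"fingers":1}]' 25;  python3 - <<'E'
from h import *
s=arm.observe(); print(s['force'],s['width'],s['position'],todp([.5515,-.3163,.0483]))
sc=arm.get_image('scene')[150:270,200:350]; cv2.imwrite('pics/sc6.png',cv2.resize(sc,None,fx=5,fy=5))
cv2.imwrite('pics/w6.png',arm.get_image('wrist'))
E
```

```text
clock: 9.0
position: [0.5523, -0.3161, 0.0992]
ee_rot: [2.633, 1.711, -0.004]
force: [0.0, -0.5, -4.5]
width: 0.523
[ 0.02736484 -0.45432217 -4.53970814] 0.5228086406555085 [ 0.55226521 -0.31610703  0.09920137] [-0.00034975 -0.00060381  0.0509027 ]
```

View pics/sc6.png

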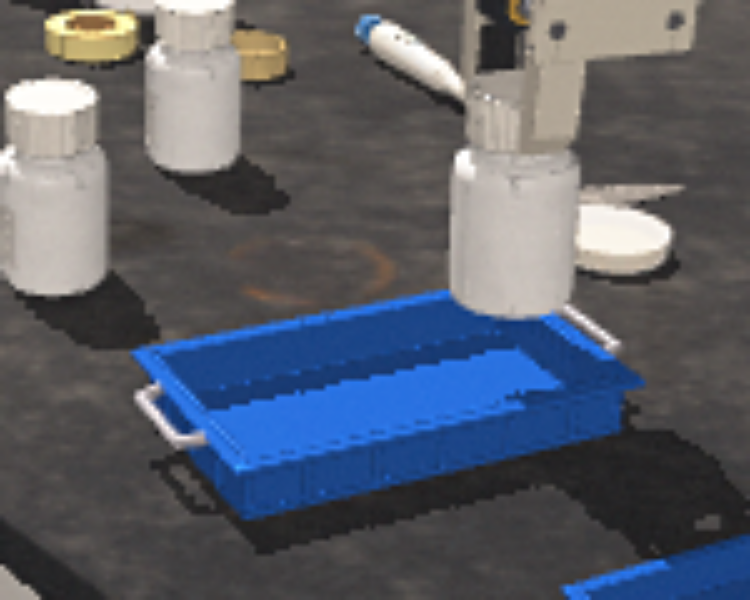

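View pics/w6.png

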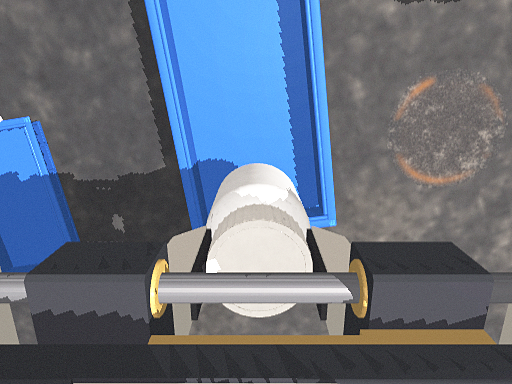

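Run:
```python
from h import *
im=cv2.imread('pics/sc6.png'); s=arm.observe()
def circ(c,z,r,col):
    P=np.array([(proj('scene',(c[0]+r*np.cos(a),c[1]+r*np.sin(a),z))-[200,150])*5+2 for a in np.linspace(0,6.28,60)]).astype(np.int32); cv2.polylines(im,[P],True,col,1)
circ((.5515,-.3163),.004,.03,(0,255,0)); circ(s['position'],s['position'][2]-.0433,.03,(0,0,255))
d=np.array([np.cos(np.radians(-16.2)),np.sin(np.radians(-16.2))]);n=np.array([-d[1],d[0]])
P=np.array([(proj('scene',np.r_[np.array([.492,-.299])+a*d*.107+b*n*.062,.03])-[200,150])*5+2 for a,b in((1,1),(1,-1),(-1,-1),(-1,1))]).astype(np.int32); cv2.polylines(im,[P],True,(255,255,255),1)
cv2.imwrite('pics/sc6b.png',im)
```

```text
(no output)
```

View pics/sc6b.png

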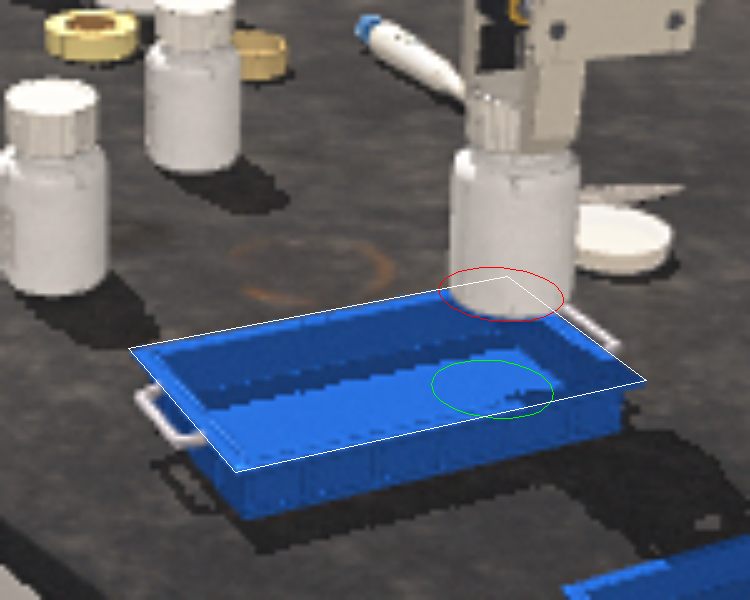

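The tray outline matches. The bottle's base sits about 12 px to the right of the predicted (red) circle, so I'll measure the bottle's real offset from the TCP axis before lowering.

Run:
```python
from h import *
s=arm.observe(); p=s['position']; R=cv2.Rodrigues(s['ee_rot'])[0]
zt=p[2]-.0433+.108
print('axis px',proj('wrist',np.r_[p[:2],zt]).round(1),'cap +-24.5 y',[proj('wrist',np.r_[p[:2]+k*R[:2,1],zt]).round(1) for k in(-.0245,.0245)],'x',[proj('wrist',np.r_[p[:2]+k*R[:2,0],zt]).round(1) for k in(-.0245,.0245)])
w=cv2.imread('pics/w6.png'); cv2.imwrite('pics/w6c.png',cv2.resize(w[150:340,180:340],None,fx=3.1,fy=3.1))
# tool-y shift effect in scene crop
b=np.r_[p[:2],p[2]-.0433]
for nm,k in(('x',0),('y',1)): print(nm,((proj('scene',b+.005*R[:,k])-proj('scene',b))*5).round(1))
print('z-',((proj('scene',b-[0,0,.005])-proj('scene',b))*5).round(1))
```

```text
axis px [258.1 272.4] cap +-24.5 y [array([258. , 221.1]), array([258.1, 319.1])] x [array([202.9, 272.3]), array([313.2, 272.5])]
x [-4.2 -4.3]
y [ 9.4 -1.1]
z- [-0.8  9.2]
```

View pics/w6c.png

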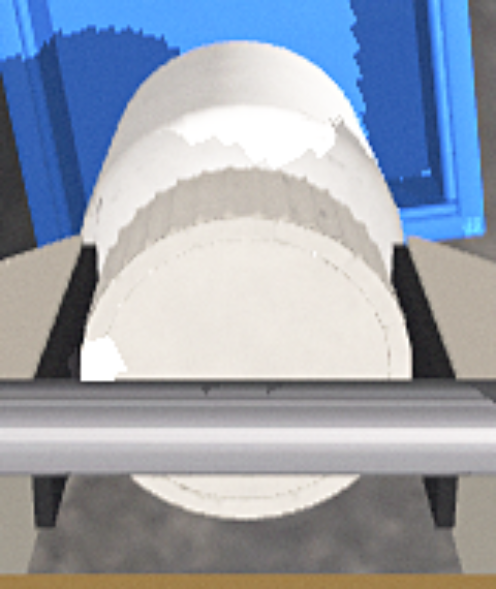

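Run:
```python
from h import *
s=arm.observe(); p=s['position']; R=cv2.Rodrigues(s['ee_rot'])[0]
d=np.array([np.cos(np.radians(-16.2)),np.sin(np.radians(-16.2))]);n=np.array([-d[1],d[0]])
for a,b in((1,1),(1,-1)):
    q=np.r_[np.array([.492,-.299])+a*d*.107+b*n*.062,.03]; print(a,b,q.round(4),'wrist',proj('wrist',q).round(1))
print('seen corner (336,225) ->',ray('wrist',(336,225),.03).round(4))
f=np.r_[(p-.034*R[:,0])[:2],p[2]+.042]; print('finger tip crop',((proj('scene',f)-[200,150])*5).round(), 'cap',((proj('scene',np.r_[p[:2],p[2]-.0433+.095])-[200,150])*5).round())
im=arm.get_image('top'); cv2.imwrite('pics/top6.png',cv2.resize(im[150:280,250:400],None,fx=5,fy=5,interpolation=cv2.INTER_CUBIC))
print('top',[((proj('top',np.r_[p[:2],p[2]+h])-[250,150])*5).round() for h in(-.0433,.065)])
```

```text
1 1 [ 0.612  -0.2693  0.03  ] wrist [337.3 227.3]
1 -1 [ 0.5775 -0.3884  0.03  ] wrist [194.6 244.9]
seen corner (336,225) -> [ 0.6096 -0.2696  0.03  ]
finger tip crop [544. 154.] cap [514. 108.]
top [array([398., 259.]), array([428., 230.])]
```

View pics/top6.png

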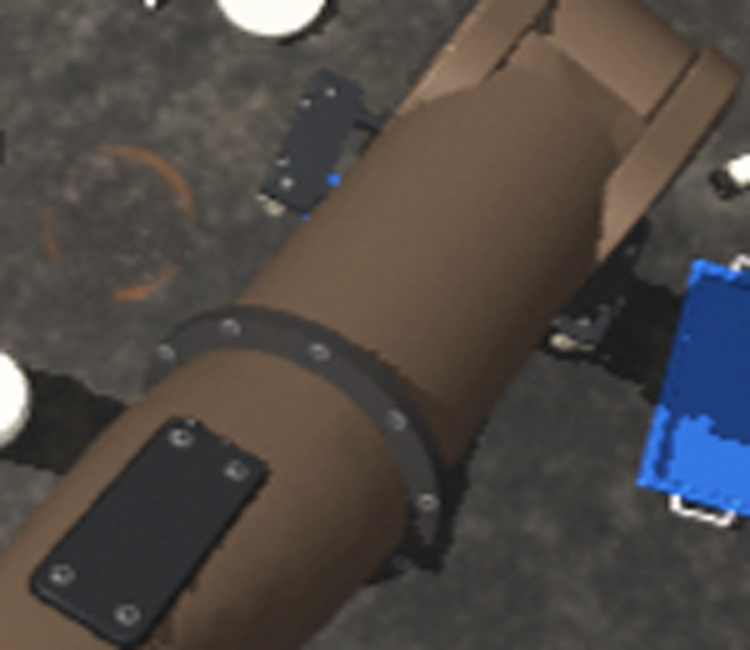

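The wrist view confirms the tray corner to about 2 mm and the cap on the TCP axis. The base only leans about 2.5° toward +y tool. I'll compensate by 3 mm, lower to just above the floor and release.

```bash
python3 -m pendant '[{"dp":[0,-0.002,0.015],"rotation":[0,0,0],"fingers":1},{"dp":[0,-0.0035,0.03],"rotation":[0,0,0],"fingers":1},{"dp":[0,-0.0035,0.043],"rotation":[0,0,0],"fingers":1},{"dp":[0,-0.0035,0.049],"rotation":[0,0,0],"fingers":1},{"dp":[0,-0.0035,0.051],"rotation":[0,0,0],"fingers":1},{"dp":[0,-0.0035,0.051],"rotation":[0,0,0],"fingers":1},{"dp":[0,-0.0035,0.051],"rotation":[0,0,0],"fingers":1}]' 25;  python3 - <<'E'
from h import *
s=arm.observe(); print(s['force'],s['width'],s['position'])
sc=arm.get_image('scene')[150:270,200:350]; cv2.imwrite('pics/sc7.png',cv2.resize(sc,None,fx=5,fy=5))
E
```

```text
clock: 10.02
position: [0.549, -0.3151, 0.0484]
ee_rot: [2.633, 1.711, -0.004]
force: [-0.0, -0.1, -3.8]
width: 0.529
[-0.03506104 -0.13096028 -3.80380695] 0.529364614136668 [ 0.54895678 -0.31508359  0.04836142]
```

View pics/sc7.png

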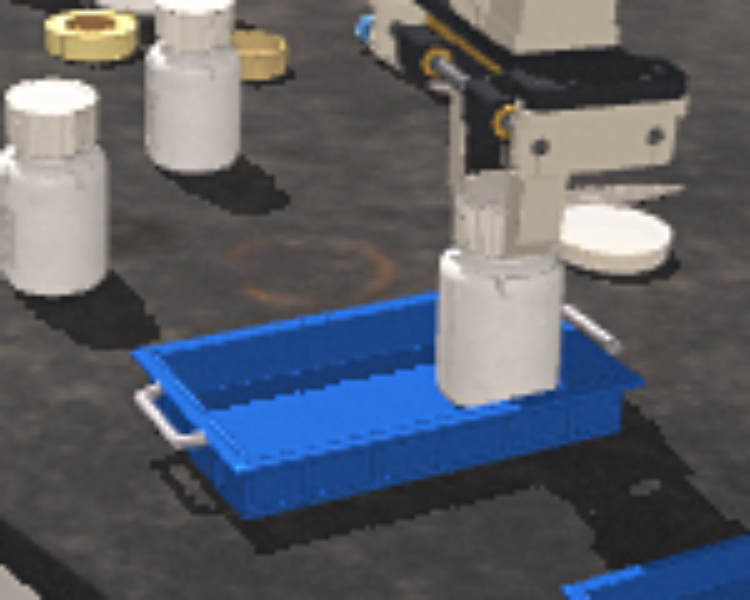

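The bottle is inside the tray just above or touching the floor. I'll lower it the last millimetre, release and rise.

```bash
python3 -m pendant '[{"dp":[0,0,0.0015],"rotation":[0,0,0],"fingers":1},{"dp":[0,0,0.0015],"rotation":[0,0,0],"fingers":1},{"dp":[0,0,0.0015],"rotation":[0,0,0],"fingers":-1},{"dp":[0,0,0.0015],"rotation":[0,0,0],"fingers":-1},{"dp":[0,0,0.0015],"rotation":[0,0,0],"fingers":-1},{"dp":[0,0,0.0015],"rotation":[0,0,0],"fingers":-1},{"dp":[0,0,-0.04],"rotation":[0,0,0],"fingers":-1},{"dp":[0,0,-0.09],"rotation":[0,0,0],"fingers":-1},{"dp":[0,0,-0.1],"rotation":[0,0,0],"fingers":-1},{"dp":[0,0,-0.1],"rotation":[0,0,0],"fingers":-1}]' 25;  python3 - <<'E'
from h import *
s=arm.observe(); print(s['force'],s['width'],s['position'])
sc=arm.get_image('scene')[150:270,200:350]; cv2.imwrite('pics/sc8.png',cv2.resize(sc,None,fx=5,fy=5))
print('C',todp([.465,-.065,s['position'][2]]).round(4))
E
```

```text
clock: 11.32
position: [0.5493, -0.3148, 0.1486]
ee_rot: [2.632, 1.711, -0.002]
force: [0.1, -0.1, -0.5]
width: 0.998
[ 0.06861435 -0.08895322 -0.48164316] 0.9982490280382704 [ 0.549309   -0.31476999  0.14860873]
C [ 0.1938 -0.1777 -0.0014]
```

View pics/sc8.png

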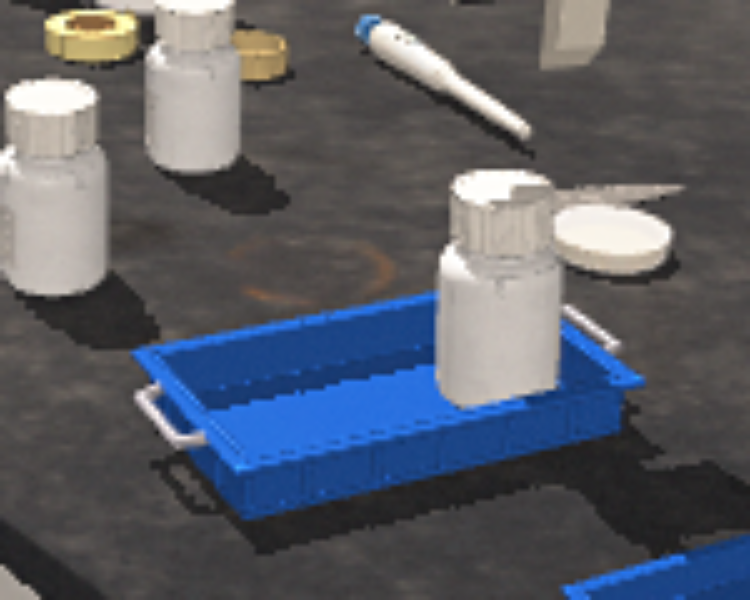

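Bottle B stands upright in the blue tray, base around (497,390) in the crop. Bottle C next.

```bash
python3 -m pendant '[{"dp":[0.04,-0.037,0],"rotation":[0,0,0],"fingers":-1},{"dp":[0.08,-0.073,0],"rotation":[0,0,0],"fingers":-1},{"dp":[0.12,-0.11,0],"rotation":[0,0,0],"fingers":-1},{"dp":[0.16,-0.147,0],"rotation":[0,0,0],"fingers":-1},{"dp":[0.194,-0.178,0.02],"rotation":[0,0,0],"fingers":-1},{"dp":[0.194,-0.178,0.03],"rotation":[0,0,0],"fingers":-1},{"dp":[0.194,-0.178,0.03],"rotation":[0,0,0],"fingers":-1},{"dp":[0.194,-0.178,0.03],"rotation":[0,0,0],"fingers":-1}]' 25;  python3 - <<'E'
from h import *
s=arm.observe(); print(s['force'],s['position']); p=s['position']
cv2.imwrite('pics/w9.png',arm.get_image('wrist')); 
print('axis',proj('wrist',np.r_[p[:2],.108]).round(1),'dp z to .0433',p[2]-.0433)
E
```

```text
clock: 12.38
position: [0.465, -0.0661, 0.1171]
ee_rot: [2.635, 1.709, -0.005]
force: [-0.1, 0.1, 0.6]
width: 1.001
[-0.10423903  0.13064307  0.58644605] [ 0.46497678 -0.06614801  0.11705367]
axis [258.3 212.9] dp z to .0433 0.0737536719868229
```

View pics/w9.png

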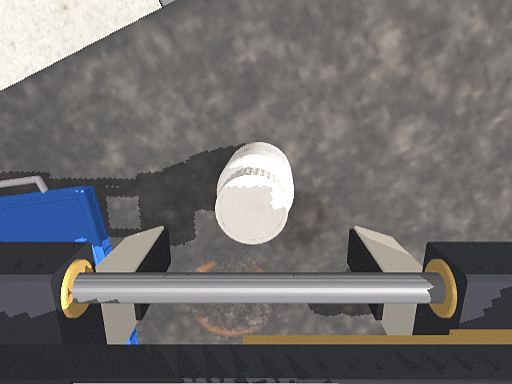

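Run:
```python
from h import *
w=cv2.imread('pics/w9.png'); cv2.imwrite('pics/w9c.png',cv2.resize(w[130:255,195:315],None,fx=4.5,fy=4.5))
print(todp(ray('wrist',(252,207),.108)).round(4))
```

```text
[-0.0042 -0.0042  0.0093]
```

View pics/w9c.png

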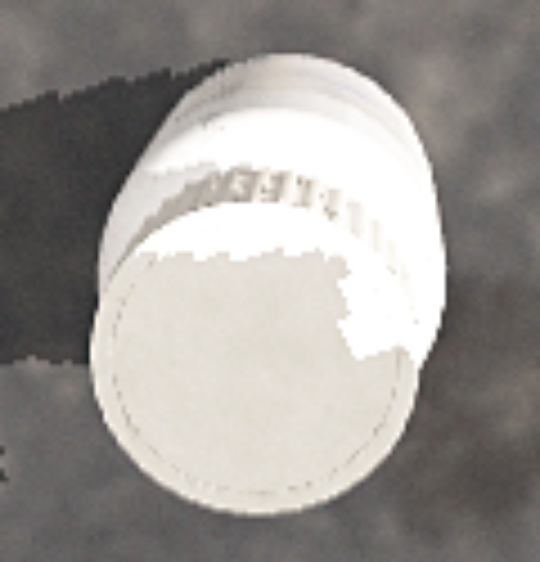

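The cap centre is at about (252,210) and the axis at (258,213), so I'll shift −4 mm in x and −1.5 mm in y, go down 73.5 mm, grip and lift.

```bash
python3 -m pendant '[{"dp":[-0.004,-0.0015,0.02],"rotation":[0,0,0],"fingers":-1},{"dp":[-0.004,-0.0015,0.045],"rotation":[0,0,0],"fingers":-1},{"dp":[-0.004,-0.0015,0.065],"rotation":[0,0,0],"fingers":-1},{"dp":[-0.004,-0.0015,0.0735],"rotation":[0,0,0],"fingers":-1},{"dp":[-0.004,-0.0015,0.0735],"rotation":[0,0,0],"fingers":-1},{"dp":[-0.004,-0.0015,0.0735],"rotation":[0,0,0],"fingers":1},{"dp":[-0.004,-0.0015,0.0735],"rotation":[0,0,0],"fingers":1},{"dp":[-0.004,-0.0015,0.0735],"rotation":[0,0,0],"fingers":1},{"dp":[-0.004,-0.0015,0.0735],"rotation":[0,0,0],"fingers":1},{"dp":[-0.004,-0.0015,0.0735],"rotation":[0,0,0],"fingers":1},{"dp":[-0.004,-0.0015,0.0735],"rotation":[0,0,0],"fingers":1},{"dp":[-0.004,-0.0015,0.0735],"rotation":[0,0,0],"fingers":1}]' 30;  python3 - <<'E'
from h import *
s=arm.observe(); print(s['force'],s['width'],s['position'])
E
```

```text
clock: 13.92
position: [0.4621, -0.0693, 0.0439]
ee_rot: [2.635, 1.709, -0.004]
force: [-0.9, 0.7, 2.1]
width: 0.529
[-0.94483494  0.70234338  2.11077757] 0.5292349860563988 [ 0.46214342 -0.06928647  0.04385296]
```

```bash
python3 -m pendant '[{"dp":[0,0,-0.02],"rotation":[0,0,0],"fingers":1},{"dp":[0,0,-0.06],"rotation":[0,0,0],"fingers":1},{"dp":[0,0,-0.1],"rotation":[0,0,0],"fingers":1},{"dp":[0,0,-0.12],"rotation":[0,0,0],"fingers":1},{"dp":[0,0,-0.12],"rotation":[0,0,0],"fingers":1},{"dp":[0,0,-0.12],"rotation":[0,0,0],"fingers":1},{"dp":[0,0,-0.12],"rotation":[0,0,0],"fingers":1}]';  python3 - <<'E'
from h import *
s=arm.observe(); print(s['force'],s['width'],s['position'])
for nm,c,a in(('Y',(.451,.302),2.0),('B',(.492,-.299),-16.2)):
    d=np.array([np.cos(np.radians(a)),np.sin(np.radians(a))])
    for o in(-.062,-.045,0,.045,.062):
        q=np.array(c)+o*d; print(nm,o,q.round(4),todp(np.r_[q,s['position'][2]]).round(4))
cv2.imwrite('pics/sc10.png',cv2.resize(arm.get_image('scene')[110:220,150:260],None,fx=5,fy=5))
print(arm.observe()['force'])
E
```

```text
clock: 14.8
position: [0.4615, -0.069, 0.1628]
ee_rot: [2.636, 1.709, -0.007]
force: [0.3, -0.0, -0.1]
width: 0.535
[ 0.26145918 -0.04150305 -0.06434616] 0.5348357781859799 [ 0.46151143 -0.06895845  0.16275845]
Y -0.062 [0.389  0.2998] [ 0.3071 -0.2166 -0.0007]
Y -0.045 [0.406  0.3004] [ 0.3146 -0.2014 -0.0008]
Y 0 [0.451 0.302] [ 0.3344 -0.1609 -0.0009]
Y 0.045 [0.496  0.3036] [ 0.3542 -0.1205 -0.0011]
Y 0.062 [0.513  0.3042] [ 0.3616 -0.1052 -0.0012]
B -0.062 [ 0.4325 -0.2817] [-0.2061  0.0603  0.0007]
B -0.045 [ 0.4488 -0.2864] [-0.2038  0.0771  0.0006]
B 0 [ 0.492 -0.299] [-0.1976  0.1217  0.0005]
B 0.045 [ 0.5352 -0.3116] [-0.1914  0.1663  0.0004]
B 0.062 [ 0.5515 -0.3163] [-0.1891  0.1831  0.0003]
[-0.47766846  0.50181193 -0.36702734]
```

View pics/sc10.png

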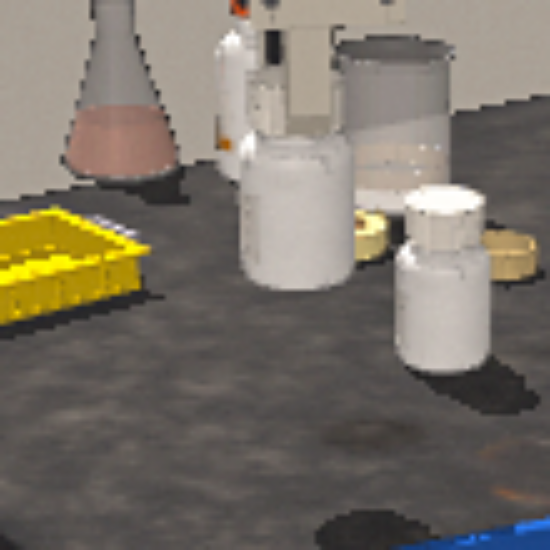

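Bottle C was lifted with Fz ≈ −0.1 to −0.4 N, the same as the no-load reading, so it is empty. It goes to the yellow tray's near slot.

```bash
python3 -m pendant '[{"dp":[0.02,-0.013,0],"rotation":[0,0,0],"fingers":1},{"dp":[0.06,-0.038,0],"rotation":[0,0,0],"fingers":1},{"dp":[0.10,-0.064,0],"rotation":[0,0,0],"fingers":1},{"dp":[0.14,-0.09,0],"rotation":[0,0,0],"fingers":1},{"dp":[0.18,-0.115,0],"rotation":[0,0,0],"fingers":1},{"dp":[0.22,-0.141,0],"rotation":[0,0,0],"fingers":1},{"dp":[0.26,-0.166,0],"rotation":[0,0,0],"fingers":1},{"dp":[0.295,-0.189,0.02],"rotation":[0,0,0],"fingers":1},{"dp":[0.3146,-0.2014,0.04],"rotation":[0,0,0],"fingers":1},{"dp":[0.3146,-0.2014,0.06],"rotation":[0,0,0],"fingers":1},{"dp":[0.3146,-0.2014,0.065],"rotation":[0,0,0],"fingers":1},{"dp":[0.3146,-0.2014,0.065],"rotation":[0,0,0],"fingers":1},{"dp":[0.3146,-0.2014,0.065],"rotation":[0,0,0],"fingers":1}]';  python3 - <<'E'
from h import *
s=arm.observe(); print(s['force'],s['width'],s['position'],todp([.406,.3004,.049]).round(4))
def show(fn,c,zb,tc,ang):
    im=cv2.resize(arm.get_image('scene')[110:220,90:200],None,fx=5,fy=5)
    f=lambda q:(proj('scene',q)-[90,110])*5+2
    P=np.array([f((c[0]+.03*np.cos(a),c[1]+.03*np.sin(a),zb)) for a in np.linspace(0,6.28,60)]).astype(np.int32); cv2.polylines(im,[P],True,(0,0,255),1)
    d=np.array([np.cos(ang),np.sin(ang)]);n=np.array([-d[1],d[0]])
    P=np.array([f(np.r_[np.array(tc)+a*d*.107+b*n*.062,.03]) for a,b in((1,1),(1,-1),(-1,-1),(-1,1))]).astype(np.int32); cv2.polylines(im,[P],True,(255,0,0),1)
    cv2.imwrite(fn,im)
show('pics/sc11.png',s['position'],s['position'][2]-.0439,(.451,.302),.035)
cv2.imwrite('pics/w11.png',arm.get_image('wrist'))
E
```

```text
clock: 16.48
position: [0.4065, 0.3002, 0.0978]
ee_rot: [2.636, 1.708, -0.005]
force: [-0.3, 0.0, -0.3]
width: 0.528
[-0.31878592  0.00259481 -0.25426402] 0.5275419660824542 [0.40645908 0.30015931 0.09776914] [ 0.0002 -0.0004  0.0488]
```

View pics/sc11.png

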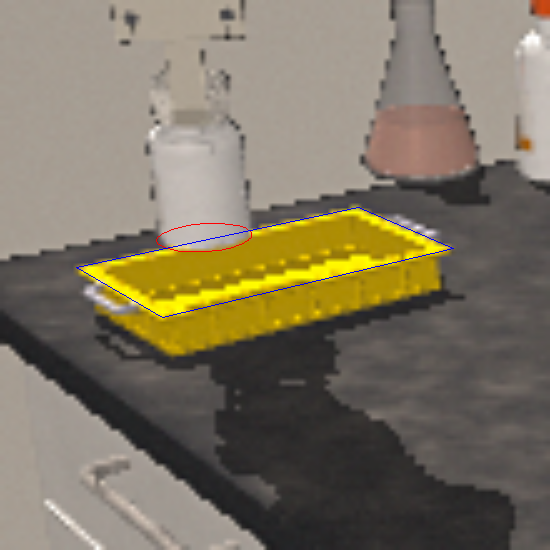

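View pics/w11.png

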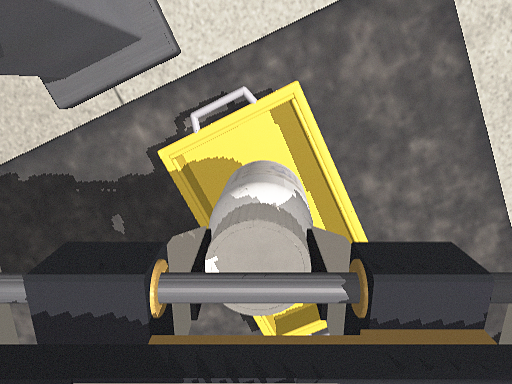

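The scene view puts the bottle base on the predicted circle over the tray, and the wrist view shows it between the walls. Lowering and releasing.

```bash
python3 -m pendant '[{"dp":[0,0,0.015],"rotation":[0,0,0],"fingers":1},{"dp":[0,0,0.03],"rotation":[0,0,0],"fingers":1},{"dp":[0,0,0.043],"rotation":[0,0,0],"fingers":1},{"dp":[0,0,0.049],"rotation":[0,0,0],"fingers":1},{"dp":[0,0,0.05],"rotation":[0,0,0],"fingers":1},{"dp":[0,0,0.05],"rotation":[0,0,0],"fingers":1},{"dp":[0,0,0.05],"rotation":[0,0,0],"fingers":1},{"dp":[0,0,0.05],"rotation":[0,0,0],"fingers":-1},{"dp":[0,0,0.05],"rotation":[0,0,0],"fingers":-1},{"dp":[0,0,0.05],"rotation":[0,0,0],"fingers":-1},{"dp":[0,0,0.05],"rotation":[0,0,0],"fingers":-1},{"dp":[0,0,0.05],"rotation":[0,0,0],"fingers":-1},{"dp":[0,0,0.01],"rotation":[0,0,0],"fingers":-1},{"dp":[0,0,-0.04],"rotation":[0,0,0],"fingers":-1},{"dp":[0,0,-0.05],"rotation":[0,0,0],"fingers":-1},{"dp":[0,0,-0.05],"rotation":[0,0,0],"fingers":-1}]';  python3 - <<'E'
from h import *
s=arm.observe(); print(s['force'],s['width'],s['position'])
sc=arm.get_image('scene'); cv2.imwrite('pics/sc12.png',cv2.resize(sc[110:260,90:350],None,fx=3,fy=3))
print('A',todp([.636,.02,s['position'][2]]).round(4))
E
```

```text
clock: 18.58
position: [0.4067, 0.3006, 0.1481]
ee_rot: [-2.636, -1.709, 0.003]
force: [0.1, -0.6, -1.2]
width: 0.998
[ 0.11841994 -0.63934948 -1.23310232] 0.9983976513520008 [0.40665394 0.30063899 0.14807884]
A [-0.1619  0.3243 -0.0011]
```

View pics/sc12.png

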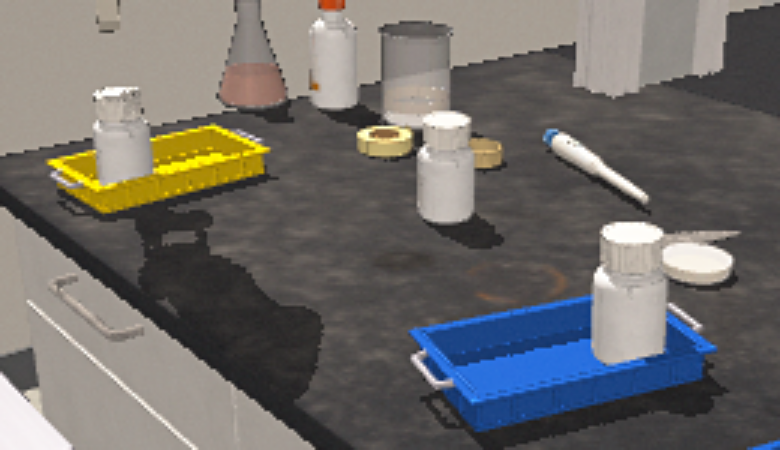

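Bottle C stands in the yellow tray and bottle B is still upright in the blue one. Now bottle A.

```bash
python3 -m pendant '[{"dp":[-0.02,0.04,0],"rotation":[0,0,0],"fingers":-1},{"dp":[-0.045,0.09,0],"rotation":[0,0,0],"fingers":-1},{"dp":[-0.07,0.14,0],"rotation":[0,0,0],"fingers":-1},{"dp":[-0.095,0.19,0],"rotation":[0,0,0],"fingers":-1},{"dp":[-0.12,0.24,0],"rotation":[0,0,0],"fingers":-1},{"dp":[-0.145,0.29,0.01],"rotation":[0,0,0],"fingers":-1},{"dp":[-0.162,0.324,0.03],"rotation":[0,0,0],"fingers":-1},{"dp":[-0.162,0.324,0.03],"rotation":[0,0,0],"fingers":-1},{"dp":[-0.162,0.324,0.03],"rotation":[0,0,0],"fingers":-1},{"dp":[-0.162,0.324,0.03],"rotation":[0,0,0],"fingers":-1}]';  python3 - <<'E'
from h import *
s=arm.observe(); print(s['force'],s['position']); p=s['position']
w=arm.get_image('wrist'); cv2.imwrite('pics/w13.png',w); cv2.imwrite('pics/w13c.png',cv2.resize(w[130:255,195:315],None,fx=4.5,fy=4.5))
print('axis',proj('wrist',np.r_[p[:2],.108]).round(1),'dp z',p[2]-.0433)
E
```

```text
clock: 19.88
position: [0.635, 0.0215, 0.1169]
ee_rot: [-2.634, -1.711, 0.006]
force: [-0.6, 0.9, 0.2]
width: 1.003
[-0.59584416  0.94914041  0.22296059] [0.6350363  0.021527   0.11688731]
axis [258.5 212.9] dp z 0.07358730782496142
```

View pics/w13c.png

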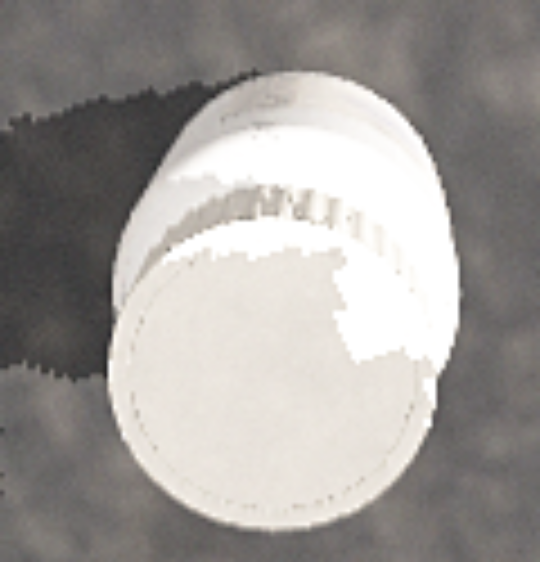

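The cap is at (255,213) and the axis at (258.5,213). I'll shift −2 mm in x, descend, grip and lift.

```bash
python3 -m pendant '[{"dp":[-0.002,0,0.02],"rotation":[0,0,0],"fingers":-1},{"dp":[-0.002,0,0.045],"rotation":[0,0,0],"fingers":-1},{"dp":[-0.002,0,0.065],"rotation":[0,0,0],"fingers":-1},{"dp":[-0.002,0,0.0735],"rotation":[0,0,0],"fingers":-1},{"dp":[-0.002,0,0.0735],"rotation":[0,0,0],"fingers":-1},{"dp":[-0.002,0,0.0735],"rotation":[0,0,0],"fingers":1},{"dp":[-0.002,0,0.0735],"rotation":[0,0,0],"fingers":1},{"dp":[-0.002,0,0.0735],"rotation":[0,0,0],"fingers":1},{"dp":[-0.002,0,0.0735],"rotation":[0,0,0],"fingers":1},{"dp":[-0.002,0,0.0735],"rotation":[0,0,0],"fingers":1},{"dp":[-0.002,0,0.0735],"rotation":[0,0,0],"fingers":1},{"dp":[-0.002,0,0.0735],"rotation":[0,0,0],"fingers":1}]' 30;  python3 - <<'E'
from h import *
s=arm.observe(); print(s['force'],s['width'],s['position'])
E
```

```text
clock: 21.42
position: [0.6343, 0.0196, 0.0437]
ee_rot: [-2.634, -1.711, 0.005]
force: [-0.0, 0.3, -0.4]
width: 0.533
[-0.0184939   0.31683687 -0.40848496] 0.5326539222472747 [0.63427582 0.01956211 0.04370508]
```

```bash
python3 -m pendant '[{"dp":[0,0,-0.02],"rotation":[0,0,0],"fingers":1},{"dp":[0,0,-0.06],"rotation":[0,0,0],"fingers":1},{"dp":[0,0,-0.1],"rotation":[0,0,0],"fingers":1},{"dp":[0,0,-0.12],"rotation":[0,0,0],"fingers":1},{"dp":[0,0,-0.12],"rotation":[0,0,0],"fingers":1},{"dp":[0,0,-0.12],"rotation":[0,0,0],"fingers":1},{"dp":[0,0,-0.12],"rotation":[0,0,0],"fingers":1}]';  python3 - <<'E'
from h import *
s=arm.observe(); print(s['force'],s['width'],s['position'])
for nm,c,a in(('Y',(.451,.302),2.0),('B',(.492,-.299),-16.2)):
    d=np.array([np.cos(np.radians(a)),np.sin(np.radians(a))])
    for o in(-.045,-.035,.045):
        q=np.array(c)+o*d; print(nm,o,q.round(4),todp(np.r_[q,s['position'][2]]).round(4))
cv2.imwrite('pics/sc14.png',cv2.resize(arm.get_image('scene')[90:240,150:350],None,fx=4,fy=4))
print(arm.observe()['force'])
E
```

```text
clock: 22.3
position: [0.6336, 0.0198, 0.162]
ee_rot: [-2.633, -1.71, 0.009]
force: [-0.3, -0.9, -4.0]
width: 0.528
[-0.28260184 -0.91448161 -4.00104242] 0.5277241761350242 [0.6335903  0.01978653 0.16204875]
Y -0.045 [0.406  0.3004] [ 0.1639 -0.322   0.0008]
Y -0.035 [0.416  0.3008] [ 0.1683 -0.313   0.0008]
Y 0.045 [0.496  0.3036] [ 0.2033 -0.2411  0.0003]
B -0.045 [ 0.4488 -0.2864] [-0.3549 -0.0444  0.0016]
B -0.035 [ 0.4584 -0.2892] [-0.3536 -0.0345  0.0015]
B 0.045 [ 0.5352 -0.3116] [-0.3427  0.0448  0.0011]
[-0.25306044 -0.55365721 -4.04409521]
```

View pics/sc14.png

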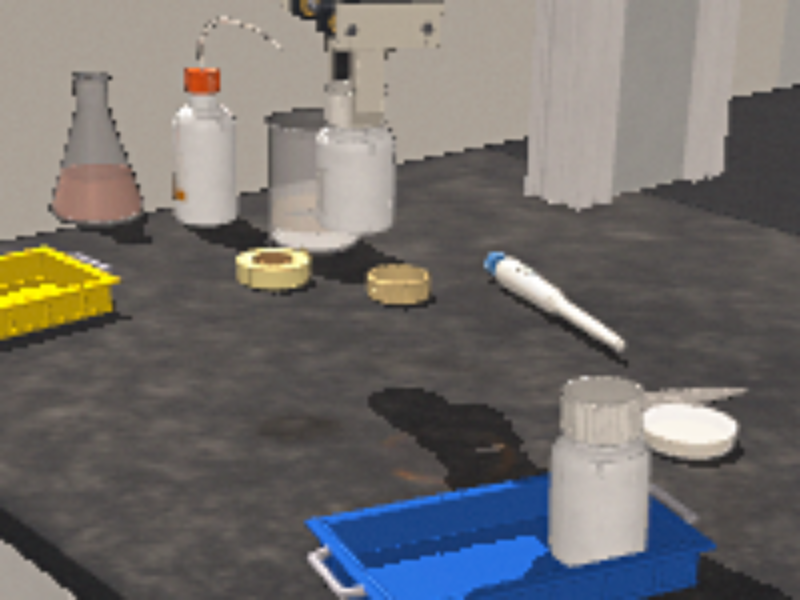

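Bottle A: Fz ≈ −4.0 N, so it is full. It goes to the blue tray's near slot (x = −0.045 m), well clear of bottle B.

```bash
python3 -m pendant '[{"dp":[-0.02,-0.0025,-0.01],"rotation":[0,0,0],"fingers":1},{"dp":[-0.055,-0.007,-0.02],"rotation":[0,0,0],"fingers":1},{"dp":[-0.095,-0.012,-0.02],"rotation":[0,0,0],"fingers":1},{"dp":[-0.135,-0.017,-0.02],"rotation":[0,0,0],"fingers":1},{"dp":[-0.175,-0.022,-0.02],"rotation":[0,0,0],"fingers":1},{"dp":[-0.215,-0.027,-0.02],"rotation":[0,0,0],"fingers":1},{"dp":[-0.255,-0.032,-0.02],"rotation":[0,0,0],"fingers":1},{"dp":[-0.295,-0.037,-0.01],"rotation":[0,0,0],"fingers":1},{"dp":[-0.33,-0.0415,0],"rotation":[0,0,0],"fingers":1},{"dp":[-0.35,-0.044,0.02],"rotation":[0,0,0],"fingers":1},{"dp":[-0.355,-0.0444,0.045],"rotation":[0,0,0],"fingers":1},{"dp":[-0.355,-0.0444,0.063],"rotation":[0,0,0],"fingers":1},{"dp":[-0.355,-0.0444,0.065],"rotation":[0,0,0],"fingers":1},{"dp":[-0.355,-0.0444,0.065],"rotation":[0,0,0],"fingers":1},{"dp":[-0.355,-0.0444,0.065],"rotation":[0,0,0],"fingers":1}]';  python3 - <<'E'
from h import *
s=arm.observe(); print(s['force'],s['width'],s['position'],todp([.4488,-.2864,.049]).round(4))
p=s['position']; im=cv2.resize(arm.get_image('scene')[150:270,200:350],None,fx=5,fy=5)
P=np.array([(proj('scene',(p[0]+.03*np.cos(a),p[1]+.03*np.sin(a),p[2]-.0437))-[200,150])*5+2 for a in np.linspace(0,6.28,60)]).astype(np.int32); cv2.polylines(im,[P],True,(0,0,255),1)
cv2.imwrite('pics/sc15.png',im); cv2.imwrite('pics/w15.png',arm.get_image('wrist'))
E
```

```text
clock: 24.22
position: [0.449, -0.287, 0.0997]
ee_rot: [-2.634, -1.711, 0.007]
force: [-0.7, -0.5, -4.7]
width: 0.53
[-0.73002338 -0.53418927 -4.74844743] 0.5297580561285428 [ 0.44904609 -0.28703124  0.09973574] [ 0.0007 -0.0004  0.0507]
```

View pics/sc15.png

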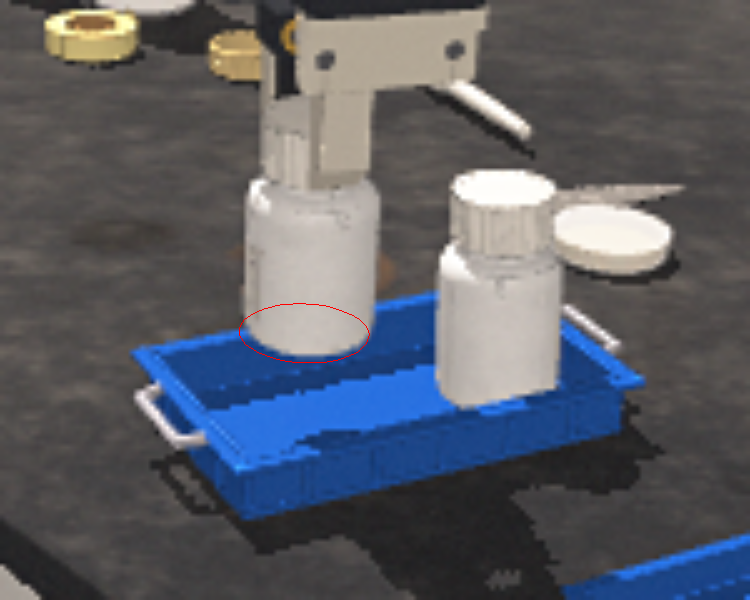

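View pics/w15.png

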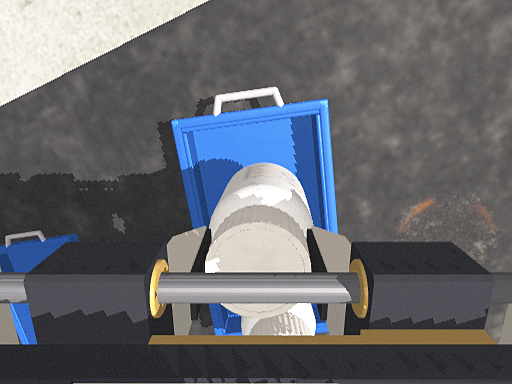

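Bottle A is within 2–3 mm of the prediction, between the walls and clear of B. Lowering and releasing.

```bash
python3 -m pendant '[{"dp":[0,0,0.015],"rotation":[0,0,0],"fingers":1},{"dp":[0,0,0.03],"rotation":[0,0,0],"fingers":1},{"dp":[0,0,0.044],"rotation":[0,0,0],"fingers":1},{"dp":[0,0,0.05],"rotation":[0,0,0],"fingers":1},{"dp":[0,0,0.052],"rotation":[0,0,0],"fingers":1},{"dp":[0,0,0.052],"rotation":[0,0,0],"fingers":1},{"dp":[0,0,0.052],"rotation":[0,0,0],"fingers":1},{"dp":[0,0,0.052],"rotation":[0,0,0],"fingers":-1},{"dp":[0,0,0.052],"rotation":[0,0,0],"fingers":-1},{"dp":[0,0,0.052],"rotation":[0,0,0],"fingers":-1},{"dp":[0,0,0.052],"rotation":[0,0,0],"fingers":-1},{"dp":[0,0,0.052],"rotation":[0,0,0],"fingers":-1},{"dp":[0,0,0.01],"rotation":[0,0,0],"fingers":-1},{"dp":[0,0,-0.04],"rotation":[0,0,0],"fingers":-1},{"dp":[0,0,-0.08],"rotation":[0,0,0],"fingers":-1},{"dp":[0,0,-0.08],"rotation":[0,0,0],"fingers":-1}]';  python3 - <<'E'
from h import *
s=arm.observe(); print(s['force'],s['width'],s['position'])
E
# go aside toward mid bench for a clear top view
python3 -m pendant '[{"dp":[0.04,-0.02,0],"rotation":[0,0,0],"fingers":-1},{"dp":[0.09,-0.04,0],"rotation":[0,0,0],"fingers":-1},{"dp":[0.14,-0.06,0],"rotation":[0,0,0],"fingers":-1},{"dp":[0.19,-0.06,0],"rotation":[0,0,0],"fingers":-1},{"dp":[0.24,-0.06,0],"rotation":[0,0,0],"fingers":-1},{"dp":[0.28,-0.06,0],"rotation":[0,0,0],"fingers":-1},{"dp":[0.28,-0.06,0],"rotation":[0,0,0],"fingers":-1},{"dp":[0.28,-0.06,0],"rotation":[0,0,0],"fingers":-1},{"dp":[0.28,-0.06,0],"rotation":[0,0,0],"fingers":-1}]'
python3 - <<'E'
from h import *
cv2.imwrite('pics/sc16.png',cv2.resize(arm.get_image('scene')[110:260,90:350],None,fx=3,fy=3)); im=arm.get_image('top')
cv2.imwrite('pics/top16.png',cv2.resize(im[120:300,90:430],None,fx=2.3,fy=2.3,interpolation=cv2.INTER_CUBIC))
E
```

```text
clock: 26.32
position: [0.4511, -0.2879, 0.1826]
ee_rot: [2.631, 1.709, -0.002]
force: [0.2, -0.2, -0.1]
width: 1.001
[ 0.22093858 -0.20736821 -0.07652277] 1.0005671640325482 [ 0.45114207 -0.28785922  0.18258469]
clock: 27.45
position: [0.5095, -0.0091, 0.1811]
ee_rot: [2.632, 1.706, -0.003]
force: [0.3, -1.1, 0.2]
width: 0.998
```

View pics/sc16.png

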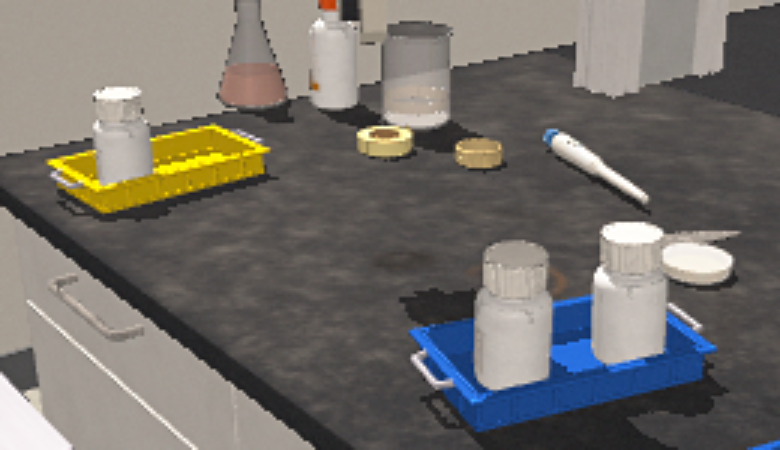

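View pics/top16.png

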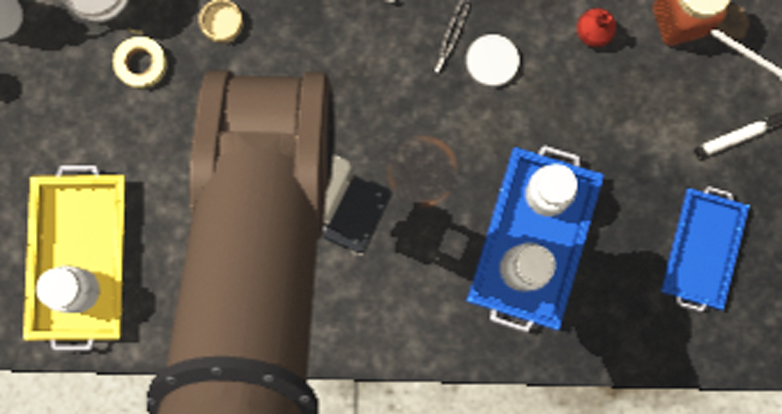

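Run:
```python
from h import *
for n,c,tc,a in(('C',(64,288),(.451,.302),2.),('B',(552,187),(.492,-.299),-16.2),('A',(532,263),(.492,-.299),-16.2)):
    q=ray('top',(90+c[0]/2.3,120+c[1]/2.3),.112)[:2]-tc; a=np.radians(a); d=np.array([np.cos(a),np.sin(a)]); print(n,'tray x,y',round(q@d,4),round(q@[-d[1],d[0]],4))
```

```text
C tray x,y -0.0469 -0.0125
B tray x,y 0.0537 0.0053
A tray x,y -0.0442 0.0022
```

All three are well inside the limits, the bystanders are at their starting pixels and the arm is clear. Handing in.

Run:
```python
from cell import arm
print(arm.sign_off())
```

```text
the job is handed in; nothing more can be done
None
```

I lifted and weighed all three bottles, sorted them into the trays, and handed the job in at about 27.5 s of the 64 s allowed. The hand-in reports no verdict.

| Bottle | Fz when lifted | Judged | Tray | Position in tray (x, y) |
|---|---|---|---|---|
| A | −4.0 to −4.7 N | full | blue | −44 mm, 2 mm |
| B | −4.5 to −5.7 N | full | blue (the larger) | 54 mm, 5 mm |
| C | −0.1 to −0.4 N, within noise of no load | empty | yellow | −47 mm, −12 mm |

**Last checks:** In the final scene and top views all three bottles stand upright inside their trays, within the ±80 mm and ±35 mm limits. The tape and the petri dish are at their starting pixels. The gripper was open, off the bottles and held above the bench.

**What disagreed:**
- **Fingertip height:** The visible fingertips sat about 42 mm behind the reported TCP. My first close at the stated height shut on air above bottle B's cap. I set the grasp depth from the images instead, and the opening then read 49 mm on every cap.
- **Bottle B in the grip:** It hung about 2.5° off vertical, so I shifted the placing by about 3 mm to make up for it.
- **Bottle C in the tray:** It measured 12 mm off the tray's centre line, while the arm had reported it centred to within about 1 mm. I did not resolve this, but it is inside the limit either way.

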